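# Bolt down a sight-glass cover in cross order

## Robot

A 7-joint arm with a two-finger parallel gripper is mounted at the origin on a cart in front of the work surface, level with it; the furniture and walls round the work are solid. World frame = base frame: x ahead of the robot, y to its left, z up, the work surface at z = 0. Lengths are in m, angles in rad, forces in N, time in s.
With the tool pointing down it reaches from about 0.4 to 0.85 m from the base axis. Payload 10.4 kg.
Tool frame: the origin (TCP) lies on the centre line of the jaws, within the pads' length; the fingertips stand 11 mm ahead of it and the grasp point (between the pads) lies 8 mm behind it (tip_reach is the distance from the TCP to the fingertips, in m); z points along the fingers, y is the line along which they close (so a half turn about z gives the same grasp; the last joint's range is limited). The gripper opens to 85 mm and grips with 20 to 120 N. Pads are 22 mm wide; open, the fingers measure 114 mm over their backs; the gripper's body (76 mm by 85 mm) begins 54 mm behind the grasp point. The pads swing forward as they close: fully open they stand 13 mm farther back than shut.
Start: joints at [-0.023, 0.332, -0.065, 1.46, 0.022, 1.35, -0.088], TCP at [0.625, 0, 0.242] pointing down, gripper open.
Joint ranges: [-2.6, 2.6], [-0.5, 2.12], [-1.47, 1.34], [0.16, 2.42], [-1.27, 4.41], [0.06, 2.06], [-2.6, 2.6]. Speed limits (rad/s): [2.22, 2.22, 2.79, 2.79, 3.14, 3.14, 3.14].

## Interface

Orientations are given as a unit quaternion [x, y, z, w].
In Python, from workcell import get_obs, camera, hand_in, tip_reach gives the robot as it stands. The module is installed in compiled form; this text tells all that it offers.
- The arm moves only by the tool move_arm, never from a script. Its argument "plan" is a list of rows, each an object with "delta_pos": the shift along the tool's x, y, z in m, a list of three; "turn": the turn, a rotation vector about the tool's x, y, z in rad, a list of three; "fingers": the closure, from 0 (fully open) to 1 (shut). A call has 1 to 12 rows; each row is the pose to reach, as a shift and turn from the pose commanded when the call began, along the tool's axes at that moment; what a row does not reach only later rows make up. A row lasts 1/8 s, in which the tool goes at most 62.5 mm and 10.7 degrees, less where a joint would pass 70% of its speed; a pose out of reach is approached as far as the arm can. A call with a gripper value outside its range is refused whole. The fingers move at their own pace and stop on an object; "force" is the grip in N (left out, the last holds). Time passes only in rows, so rows that repeat a pose let the fingers close. It gives the time, the measured TCP pose, the force, the opening and the grip force at its end, in the units of the state.
- get_obs(): the state, without advancing time (a new reading comes with each control period).
- camera(name): name is "scene" or "side" or "wrist"; returns a dict with "color" (384x512x3 uint8, red, green, blue), "range_z" (384x512 float32, m along the optical axis (not along the pixel's ray), 0 where there is no reading), "fx", "fy", "cx", "cy" (pixels), "R" (3x3) and "t" (3): a world point X has camera coordinates R X + t; the wrist camera has in their place "tool_from_camera" (4x4, takes a point from camera to tool coordinates, whose origin is the TCP and whose axes are the flange's). Camera axes: x right, y down, z forward; pixel columns grow to the right and rows downward; lengths in m; the calibration is good to about 2 mm. A picture is of the moment at which its call begins: read the wrist's pose just before it.
- hand_in(): hands the job in; it is judged then, once.
The state is a dict: "clock": time; "joint_pos": joint angles; "joint_velocities": joint speeds; "tau": joint torques, N m; "position": TCP position; "ee_rot": TCP orientation; "ft_force": force on the tool from outside, world axes, zero at the start; "torque": the same for the moment, N m; "grip_width": opening from 0.0 (shut) to 1.0 (fully open); "grasp_force": force on a finger pad.
Only numpy, scipy, OpenCV 4.12 (cv2) and the standard library are available. Lean on these libraries where they do the work, as an engineer would, in place of code of your own. Each camera call takes 0.05 s, during which the arm holds its last target. There are 200 camera calls.

## Task

The glass-windowed cover of the steel view cell is only finger-tight: take the T-handle socket key from its stand and tighten the four cap nuts clockwise in two passes, each pass in cross order (after the first nut of a pass do the one diagonally opposite, then the other two). In the first pass turn every nut only about 35 degrees; in the second turn each until it comes up firm and stop there, because forcing a nut further cracks the glass. Put the key back upright in its stand; do not touch the glass and leave the other things on the bench alone.

Things in the scene. Friction and masses are not known exactly. Their poses are not given: they have to be found in the camera images.
- cell: view cell: low round stainless housing, 160 mm dia, fixed to the bench; origin under its centre on the bench, z up. Cover flange top is 82 mm above the bench; window 85 mm across in the middle; four cap nuts round it at 60 mm radius. A capped port (at +x) and a small valve with a blue lever (at +y) stick out sideways, 105 and 135 mm from the centre, below 68 mm
- glass: the fragile glass window, 81 mm dia, 1 mm below the flange top; its origin is that of the cell
- seat_1 (a point): centre of the seat of cap nut 1 (diagonally across from nut 3), on top of its 2 mm washer, 84 mm above the bench. From here up: smooth greased hexagon 22 mm across flats, upright for 7 mm, bevelled to 11.5 mm, then a ball dome 19 mm dia; 21 mm in all. The flats stand at an unknown angle, different on each nut; this point's axes are only those of the cell. The nuts do not rise or sink as they turn
- nut_1 (a joint): how far nut 1 is screwed down, rad; grows as it turns clockwise seen from above; 0 to 0.12 at the start. It drags with 0.1 N m while it turns and stays where it is left. It comes up firm somewhere from 0.95 to 1.3 rad, at a different place on each nut, and then turns no further
- stud_1 (a joint): how far stud 1 with its washer is wound up by the key, rad: a stiff spring, 2.5 N m per rad, 0 when unloaded, 0.04 while the nut drags, growing as soon as the nut is firm. 0.08 to 0.12 (0.2 to 0.3 N m) is well tightened; past 0.17 (0.42 N m) the glass cracks
- seat_2 (a point): centre of the seat of cap nut 2 (diagonally across from nut 4), on top of its 2 mm washer, 84 mm above the bench. From here up: smooth greased hexagon 22 mm across flats, upright for 7 mm, bevelled to 11.5 mm, then a ball dome 19 mm dia; 21 mm in all. The flats stand at an unknown angle, different on each nut; this point's axes are only those of the cell. The nuts do not rise or sink as they turn
- nut_2 (a joint): how far nut 2 is screwed down, rad; grows as it turns clockwise seen from above; 0 to 0.12 at the start. It drags with 0.1 N m while it turns and stays where it is left. It comes up firm somewhere from 0.95 to 1.3 rad, at a different place on each nut, and then turns no further
- stud_2 (a joint): how far stud 2 with its washer is wound up by the key, rad: a stiff spring, 2.5 N m per rad, 0 when unloaded, 0.04 while the nut drags, growing as soon as the nut is firm. 0.08 to 0.12 (0.2 to 0.3 N m) is well tightened; past 0.17 (0.42 N m) the glass cracks
- seat_3 (a point): centre of the seat of cap nut 3 (diagonally across from nut 1), on top of its 2 mm washer, 84 mm above the bench. From here up: smooth greased hexagon 22 mm across flats, upright for 7 mm, bevelled to 11.5 mm, then a ball dome 19 mm dia; 21 mm in all. The flats stand at an unknown angle, different on each nut; this point's axes are only those of the cell. The nuts do not rise or sink as they turn
- nut_3 (a joint): how far nut 3 is screwed down, rad; grows as it turns clockwise seen from above; 0 to 0.12 at the start. It drags with 0.1 N m while it turns and stays where it is left. It comes up firm somewhere from 0.95 to 1.3 rad, at a different place on each nut, and then turns no further
- stud_3 (a joint): how far stud 3 with its washer is wound up by the key, rad: a stiff spring, 2.5 N m per rad, 0 when unloaded, 0.04 while the nut drags, growing as soon as the nut is firm. 0.08 to 0.12 (0.2 to 0.3 N m) is well tightened; past 0.17 (0.42 N m) the glass cracks
- seat_4 (a point): centre of the seat of cap nut 4 (diagonally across from nut 2), on top of its 2 mm washer, 84 mm above the bench. From here up: smooth greased hexagon 22 mm across flats, upright for 7 mm, bevelled to 11.5 mm, then a ball dome 19 mm dia; 21 mm in all. The flats stand at an unknown angle, different on each nut; this point's axes are only those of the cell. The nuts do not rise or sink as they turn
- nut_4 (a joint): how far nut 4 is screwed down, rad; grows as it turns clockwise seen from above; 0 to 0.12 at the start. It drags with 0.1 N m while it turns and stays where it is left. It comes up firm somewhere from 0.95 to 1.3 rad, at a different place on each nut, and then turns no further
- stud_4 (a joint): how far stud 4 with its washer is wound up by the key, rad: a stiff spring, 2.5 N m per rad, 0 when unloaded, 0.04 while the nut drags, growing as soon as the nut is firm. 0.08 to 0.12 (0.2 to 0.3 N m) is well tightened; past 0.17 (0.42 N m) the glass cracks
- key: T-handle socket key, 118 mm tall, 0.6 kg, upright in its stand at the start; origin at the centre of the socket's open lower end, z up the shaft, x along the handle bar. Socket 34 mm dia; hex hole 23 mm across flats, 24 mm deep, two flats parallel to the bar, about 5 degrees of play either way on a nut. Its end rests on the washer when seated, 7 to 13 mm higher on bevel or dome when not
- key_handle (a point): middle of the key's handle bar, 108 mm above the lower end of the socket, where to grip it: black flat-sided bar with red ends, 100 mm long (along the key's x), 16 mm wide, from 86 to 118 mm above the socket's end
- key_stand: the key's stand: grey square base plate 86x86x10 mm, fixed to the bench, with an upright round cup in the middle, 42 mm inner dia, flared to 53 mm at its rim 42 mm above the bench, 62 mm over all; origin under its centre on the bench
- stand_floor (a point): centre of the floor of the stand's cup, 10 mm above the bench, where the lower end of the key's socket stands
- reagent_bottle: bystander: white reagent bottle with a red cap, 58 mm dia, 115 mm tall; origin at the centre of its underside
- green_bottle: bystander: small white reagent bottle with a green cap, 38 mm dia, 72 mm tall; origin at the centre of its underside
- cup_1: bystander: clear specimen cup with a red lid, 62 mm dia, 67 mm tall; origin at the centre of its underside
- lab_timer: bystander: small white lab timer, 51x62x36 mm; origin at the centre of its underside
- tape_roll: bystander: roll of label tape lying flat, 81 mm dia, 19 mm high; origin at the centre of its underside
Not all that is in view belongs to the job. Leave any pink look-alike of the key alone.

How it is judged:
On the way, in this order (a step that is already met when the one before it is completed fails the run):
1. all four nuts turned part of the way down (past 0.4 rad) (value of joint each of nut_1, nut_2, nut_3, nut_4 above 0.4 rad), for 0.1 s.
2. all four nuts firm (value of joint nut_1 above 1.03 rad and value of joint nut_2 above 1.23 rad and value of joint nut_3 above 0.93 rad and value of joint nut_4 above 1.13 rad), for 0.2 s.
At the end, for the whole second after the job is handed in: all four nuts at their firm point (not more than 3 degrees short of it); the key released, at rest and upright (within 7 degrees) with its socket on the floor of its stand (within 5 mm in height, 8 mm sideways) (all of step 2 and horizontal distance between key and stand_floor below 0.008 m and z of key in the frame of stand_floor below 0.005 m and angle between key's own z axis and vertical below 0.12 rad and linear speed of key below 0.02 m/s); the robot touches nothing.
It fails at once if a nut forced: its stud wound up by more than 0.17 rad (0.42 N m); the glass cracks (value of joint any of stud_1, stud_2, stud_3, stud_4 above 0.17 rad).
It fails at once if a nut turned past 0.88 rad (50 degrees) while another is still under 0.4 rad (23 degrees) ((value of joint nut_1 above 0.88 rad and value of joint nut_2 below 0.4 rad) or (value of joint nut_1 above 0.88 rad and value of joint nut_3 below 0.4 rad) or (value of joint nut_1 above 0.88 rad and value of joint nut_4 below 0.4 rad) or (value of joint nut_2 above 0.88 rad and value of joint nut_1 below 0.4 rad) or (value of joint nut_2 above 0.88 rad and value of joint nut_3 below 0.4 rad) or (value of joint nut_2 above 0.88 rad and value of joint nut_4 below 0.4 rad) or (value of joint nut_3 above 0.88 rad and value of joint nut_1 below 0.4 rad) or (value of joint nut_3 above 0.88 rad and value of joint nut_2 below 0.4 rad) or (value of joint nut_3 above 0.88 rad and value of joint nut_4 below 0.4 rad) or (value of joint nut_4 above 0.88 rad and value of joint nut_1 below 0.4 rad) or (value of joint nut_4 above 0.88 rad and value of joint nut_2 below 0.4 rad) or (value of joint nut_4 above 0.88 rad and value of joint nut_3 below 0.4 rad)).
It fails at once if cross order broken: two neighbouring nuts past 0.35 rad (first pass) or past 0.9 rad (second pass) while neither of the other two is (((value of joint each of nut_1, nut_2 above 0.35 rad and value of joint each of nut_3, nut_4 below 0.35 rad) or (value of joint each of nut_2, nut_3 above 0.35 rad and value of joint each of nut_4, nut_1 below 0.35 rad) or (value of joint each of nut_3, nut_4 above 0.35 rad and value of joint each of nut_1, nut_2 below 0.35 rad) or (value of joint each of nut_4, nut_1 above 0.35 rad and value of joint each of nut_2, nut_3 below 0.35 rad)) or ((value of joint each of nut_1, nut_2 above 0.9 rad and value of joint each of nut_3, nut_4 below 0.9 rad) or (value of joint each of nut_2, nut_3 above 0.9 rad and value of joint each of nut_4, nut_1 below 0.9 rad) or (value of joint each of nut_3, nut_4 above 0.9 rad and value of joint each of nut_1, nut_2 below 0.9 rad) or (value of joint each of nut_4, nut_1 above 0.9 rad and value of joint each of nut_2, nut_3 below 0.9 rad))).
It fails at once if the glass touched (contact force between glass and key above 1 N or contact force between glass and the fingers above 1 N or contact force between glass and the arm above 1 N).
It fails at once if another thing on the bench pushed more than 3 cm (distance of any of reagent_bottle, green_bottle, cup_1, lab_timer, tape_roll from where it was at the start of the episode above 0.03 m).
It also fails if it takes over 72 s, if anything falls off the work surface, if the arm or the gripper's body presses on something with over 40 N, if the wrist force passes 120 N, or if a joint passes its speed limit or range.

## Working session

There is one attempt and no reset: what is moved stays moved. The work goes in short steps, Python scripts to look and compute and a tool call to move; the robot and the scene stay as the last step left them, time stands still between calls to the robot, and variables do not carry over. Pictures are saved under pics/ and viewed, at most 10 in all, crops included, and the job is handed in when it is done.

Besides the shell and the picture viewer there is one more tool, called after "Emit:" in YAML: its name, and indented under it one key for each argument. move_arm: Moves the arm, as the interface text tells. Its arguments: {"type":"object","properties":{"plan":{"type":"array","items":{"type":"object","properties":{"delta_pos":{"type":"array","items":{"type":"number"}},"turn":{"type":"array","items":{"type":"number"}},"fingers":{"type":"number"}}}},"force":{"type":"number"}},"required":["plan"]}

```bash
mkdir -p pics
cat > h.py <<'E'
import numpy as np,cv2
from workcell import get_obs,camera,hand_in,tip_reach
from scipy.spatial.transform import Rotation as Ro
def save(n,im): cv2.imwrite('pics/'+n,cv2.cvtColor(im,cv2.COLOR_RGB2BGR))
def cam(n):
    o=get_obs();c=camera(n)
    if n=='wrist':
        T=np.eye(4);T[:3,:3]=Ro.from_quat(o['ee_rot']).as_matrix();T[:3,3]=o['position']
        M=T@c['tool_from_camera'];c['Rw']=M[:3,:3];c['o']=M[:3,3]
    else: c['Rw']=c['R'].T;c['o']=-c['R'].T@c['t']
    return c
def ray(c,uv,z):
    uv=np.atleast_2d(uv).astype(float)
    d=np.c_[(uv[:,0]-c['cx'])/c['fx'],(uv[:,1]-c['cy'])/c['fy'],np.ones(len(uv))]@c['Rw'].T
    return c['o']+d*((z-c['o'][2])/d[:,2])[:,None]
def cloud(c):
    v,u=np.mgrid[:384,:512];z=c['range_z']
    p=np.stack([(u-c['cx'])/c['fx']*z,(v-c['cy'])/c['fy']*z,z],-1)
    P=p@c['Rw'].T+c['o'];P[z==0]=np.nan
    return P
def proj(c,X):
    p=(np.atleast_2d(X)-c['o'])@c['Rw']
    return np.c_[p[:,0]/p[:,2]*c['fx']+c['cx'],p[:,1]/p[:,2]*c['fy']+c['cy']]
E
python3 - <<'E'
from h import *
o=get_obs();print(o)
ims=[]
for n in ['scene','side','wrist']:
    c=cam(n);np.save(n+'.npy',c,allow_pickle=True);ims.append(c['color']);print(n,c['o'],c['fx'],c['Rw'][:,2])
save('a.png',cv2.resize(np.vstack([np.hstack(ims[:2]),np.hstack([ims[2],ims[2]*0])]),(800,600)))
E
```

```text
{'clock': 0.0, 'joint_pos': array([-0.02258651,  0.33286264, -0.06468582,  1.46091818,  0.0216149 ,
        1.34988349, -0.08849291]), 'joint_velocities': array([-3.77009322e-04,  5.89656710e-04, -5.47204538e-04, -4.16704575e-04,
       -1.92692685e-03, -1.16139446e-03, -1.46619831e-05]), 'tau': array([ 4.98105128e-04, -6.25449800e+01,  4.97091911e-02, -3.91610491e+01,
        1.63588714e-02,  9.83294769e-03, -6.01235030e-06]), 'position': array([ 6.24656173e-01, -2.53346210e-05,  2.41532692e-01]), 'ee_rot': array([ 7.07105212e-01,  7.07108016e-01, -5.14476008e-04, -4.56649483e-04]), 'ft_force': array([ 0.65741663,  0.09361936, -0.19505977]), 'torque': array([ 0.05507061, -0.05217811, -0.0118952 ]), 'grasp_force': 0.0, 'grip_width': 1.0002272456344907}
scene [-0.58245606  0.63276542  0.72939172] 492.86603793872 [ 0.78022939 -0.42802399 -0.45611136]
side [ 0.25458258 -0.74738499  0.44482333] 349.9969040246627 [ 0.30037528  0.87372047 -0.38260585]
wrist [0.62497959 0.07145068 0.37213622] 328.68222798716613 [-0.0012925  -0.28537569 -0.95841486]
```

View pics/a.png

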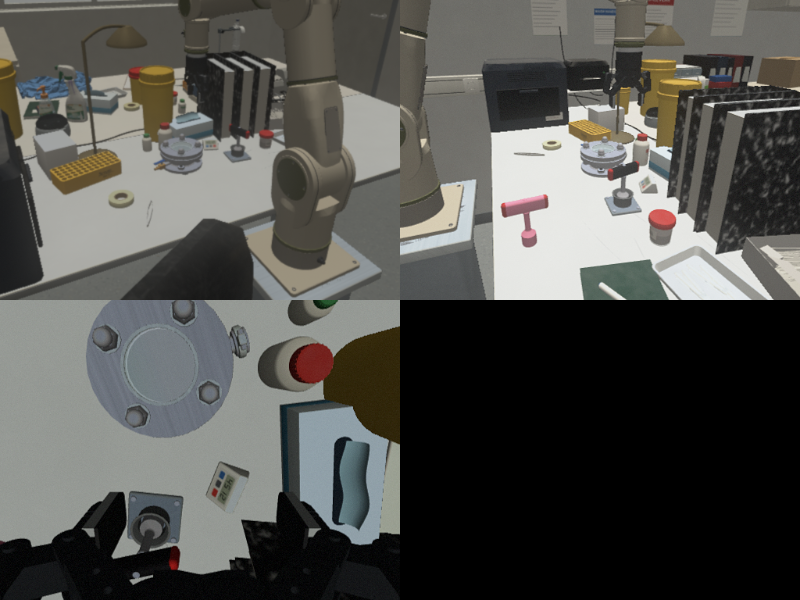

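Run:
```python
from h import *
c=np.load('wrist.npy',allow_pickle=True).item()
print(c['Rw'])
s=512/400
for n,p in dict(nA=(105,37),nB=(183,10),nC=(209,93),nD=(137,115)).items():
    print(n,ray(c,np.array(p)*s,0.0955)[0])
P=cloud(c)
print('cell ctr',ray(c,np.array((161,64))*s,.082),'stand',ray(c,np.array((152,226))*s,.03))
for n in('scene','side'):
    d=np.load(n+'.npy',allow_pickle=True).item();Q=cloud(d)
    m=(abs(Q[...,0]-.6)<.15)&(Q[...,1]<0.05)&(Q[...,1]>-.25)&(Q[...,2]>.098)&(Q[...,2]<.15)
    m&=d['color'].max(2)<110
    q=Q[m];print(n,len(q),np.nanmedian(q,0), q.min(0) if len(q) else 0,q.max(0) if len(q) else 0)
    hsv=cv2.cvtColor(d['color'],cv2.COLOR_RGB2HSV);r=((hsv[...,0]<8)|(hsv[...,0]>172))&(hsv[...,1]>150)&(hsv[...,2]>60)
    k,l,st,ce=cv2.connectedComponentsWithStats(r.astype(np.uint8))
    for i in range(1,k):
        if st[i,4]>5: print(st[i],np.nanmedian(Q[l==i],0).round(3))
save('b.png',np.vstack([cv2.resize(c['color'][:200,80:350],(800,592))]))
```

```text
[[ 9.99998998e-01 -5.77128088e-04 -1.29249536e-03]
 [-9.21976063e-04 -9.58415288e-01 -2.85375691e-01]
 [-1.07404899e-03  2.85376597e-01 -9.58414860e-01]]
nA [0.52906503 0.10492993 0.0955    ]
nB [0.60724924 0.12901272 0.0955    ]
nC [0.63305633 0.0501737  0.0955    ]
nD [0.55531191 0.02689425 0.0955    ]
cell ctr [[0.58166152 0.07971136 0.082     ]] stand [[ 0.54945483 -0.15401678  0.03      ]]
scene 739 [ 0.69286667 -0.16823485  0.11989875] [ 0.49560422 -0.24626744  0.09807944] [0.7497547  0.0481995  0.14986552]
[165  86  16  15 167] [1.285 0.007 0.171]
[222 117   4   5  13] [ 1.189 -0.175  0.066]
[333 167  16   8  95] [ 0.567 -0.306  0.067]
[315 168   4   2   7] [ 0.502 -0.164  0.127]
side 1144 [ 0.6798681  -0.16616067  0.12087672] [ 0.49800158 -0.24566104  0.09836027] [ 0.71899088 -0.14061677  0.1498566 ]
[342   0   8   5  16] [1.441 1.048 0.655]
[318   2  14   3  21] [1.308 1.047 0.648]
[313 171   3   4   7] [0.739 0.065 0.114]
[267 216   5   3  11] [ 0.502 -0.168  0.128]
[185 249   3   4   7] [ 0.324 -0.22   0.118]
[130 260   4   5  16] [ 0.235 -0.223  0.118]
[320 268  33  15  82] [ 0.587 -0.301  0.066]
[331 271  12  13  49] [ 0.571 -0.311  0.067]
[343 283   7   4  12] [ 0.576 -0.337  0.066]
```

View pics/b.png

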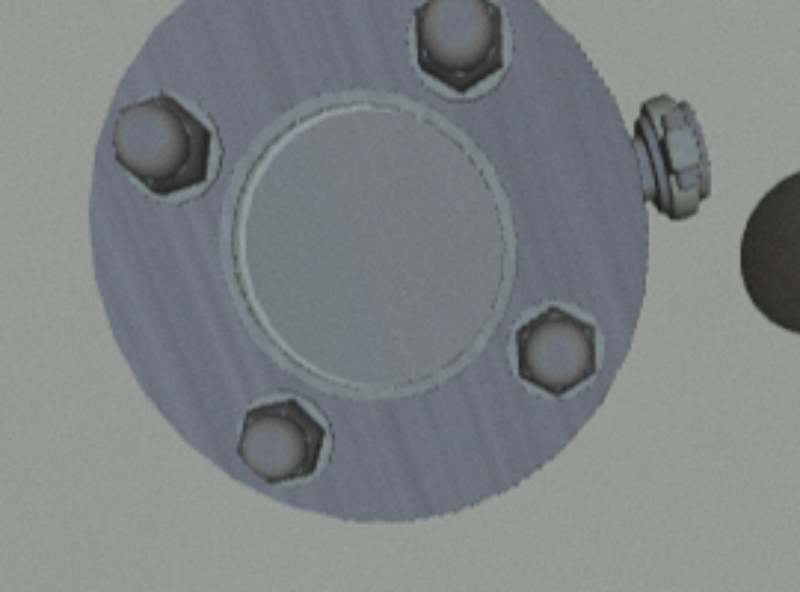

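Emit:
move_arm:
  plan:
    - {"delta_pos": [0.072,-0.043,0.05],"turn": [0,0,0],"fingers": 0}
    - {"delta_pos": [0.072,-0.043,0.05],"turn": [0,0,0],"fingers": 0}
    - {"delta_pos": [0.072,-0.043,0.05],"turn": [0,0,0],"fingers": 0}
    - {"delta_pos": [0.072,-0.043,0.05],"turn": [0,0,0],"fingers": 0}

```text
clock: 0.65
position: [0.5825, 0.0712, 0.1927]
ee_rot: [0.707, 0.707, 0.0, 0.0]
ft_force: [0.5, -0.1, -0.1]
grip_width: 1.0
grasp_force: 0.0
```

Run:
```python
from h import *
c=cam('wrist');np.save('w2.npy',c,allow_pickle=True);print(get_obs()['position'])
t=[(0.529,.105),(.607,.129),(.633,.050),(.555,.027)]
ims=[]
for x,y in t:
    u,v=proj(c,[x,y,.0955])[0].round().astype(int);print(u,v)
    im=c['color'][max(0,v-35):v+35,max(0,u-35):u+35];ims.append(cv2.resize(im,(400,300),interpolation=cv2.INTER_CUBIC) if 0 else cv2.copyMakeBorder(cv2.resize(im,None,fx=4.2,fy=4.2,interpolation=cv2.INTER_CUBIC),0,300,0,400,cv2.BORDER_CONSTANT)[:300,:400])
save('c.png',np.clip(np.vstack([np.hstack(ims[:2]),np.hstack(ims[2:])])*1.7,0,255).astype(np.uint8))
```

```text
[0.58275979 0.0708227  0.19288684]
180 149
293 113
325 222
221 250
```

View pics/c.png

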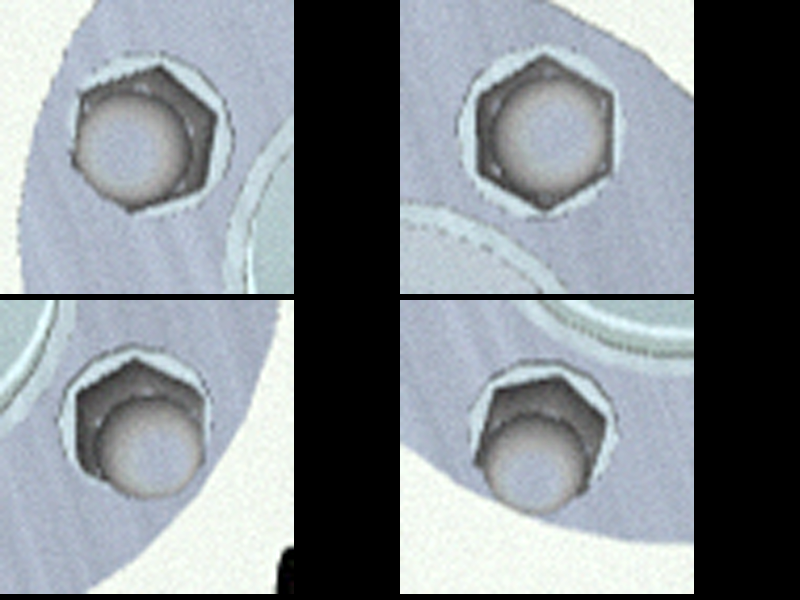

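Run:
```python
from h import *
c=np.load('w2.npy',allow_pickle=True).item()
off=dict(A=((180,149),(0,0)),B=((293,113),(400,0)),C=((325,222),(0,300)),D=((221,250),(400,300)))
f=lambda n,p:(np.array(p)-off[n][1])/4.2-.4+np.array(off[n][0])-35
dome=dict(A=(131,148),B=(549,135),C=(152,447),D=(535,465))
poly=dict(A=[(79,94),(162,66),(217,101),(208,187),(133,213)],B=[(477,92),(545,55),(613,95),(612,177),(544,212),(476,175),(477,92)],
C=[(78,463),(78,395),(136,361),(205,396),(206,428)],D=[(480,465),(492,393),(556,378),(606,417),(588,490)])
g=cv2.cvtColor(c['color'],cv2.COLOR_RGB2GRAY)
pts=[]
for n in 'ABCD':
    q=ray(c,f(n,dome[n]),.0955)[0];pts.append(q)
    r=ray(c,f(n,poly[n]),.088)[:,:2];d=np.diff(r,axis=0);L=np.hypot(*d.T);a=np.degrees(np.arctan2(d[:,1],d[:,0]))
    m=np.degrees(np.angle((L*np.exp(1j*np.radians(a*6))).sum()))/6
    print(n,q[:2].round(4),(a%60).round(1),'edge angle',m%60,L.round(4))
P=np.array(pts);ctr=P.mean(0);print(ctr,np.hypot(*(P-ctr)[:,:2].T),np.degrees(np.arctan2((P-ctr)[:,1],(P-ctr)[:,0])))
```

```text
A [0.5259 0.1048] [18.  26.6 20.9 18.9] edge angle 20.657872806632195 [0.0151 0.0107 0.015  0.014 ]
B [0.6069 0.1312] [27.8 30.9 31.7 27.2 32.  30.1] edge angle 30.010672413434364 [0.0124 0.013  0.0132 0.0126 0.0131 0.0134]
C [0.6336 0.0502] [32.4 32.5 32.5 35.6] edge angle 32.890966972400875 [0.0133 0.012  0.0145 0.0062]
D [0.5522 0.0237] [18.8 14.1 18.9 16.2] edge angle 17.014575015345933 [0.0151 0.0123 0.0121 0.0156]
[0.57966525 0.07748306 0.0955    ] [0.06031023 0.0602315  0.06048396 0.06037064] [ 153.01512873   63.13639257  -26.85295336 -117.02861745]
```

Emit:
move_arm:
  plan:
    - {"delta_pos": [-0.06,-0.01,-0.05],"turn": [0,0,0],"fingers": 0}
    - {"delta_pos": [-0.12,-0.025,-0.057],"turn": [0,0,0],"fingers": 0}
    - {"delta_pos": [-0.18,-0.025,-0.057],"turn": [0,0,0],"fingers": 0}
    - {"delta_pos": [-0.211,-0.025,-0.057],"turn": [0,0,0],"fingers": 0}
    - {"delta_pos": [-0.211,-0.025,-0.057],"turn": [0,0,0],"fingers": 0}

```text
clock: 1.32
position: [0.5565, -0.1447, 0.25]
ee_rot: [0.71, 0.704, -0.0, 0.001]
ft_force: [-0.1, 0.3, -0.5]
grip_width: 1.002
grasp_force: 0.0
```

Run:
```python
from h import *
c=cam('wrist');np.save('w3.npy',c,allow_pickle=True);print(get_obs()['position'])
save('d.png',np.clip(cv2.resize(c['color'],(800,600))*1.6,0,255).astype(np.uint8))
```

```text
[ 0.55693918 -0.14171122  0.24982924]
```

View pics/d.png

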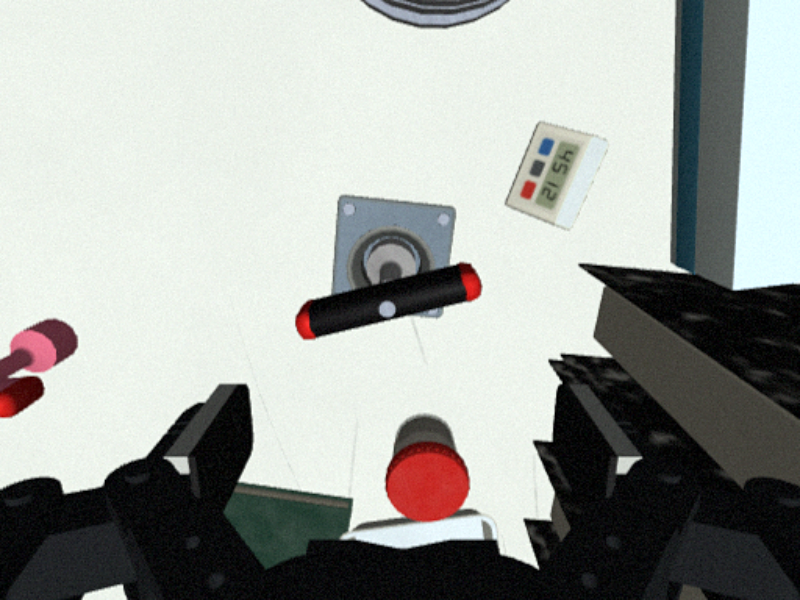

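Run:
```python
from h import *
c=np.load('w3.npy',allow_pickle=True).item()
s=.64
L,D_,R=[ray(c,np.array(p)*s,.128)[0] for p in((307,320),(387,309),(470,281))]
hsv=cv2.cvtColor(c['color'],cv2.COLOR_RGB2HSV)
r=(((hsv[...,0]<8)|(hsv[...,0]>172))&(hsv[...,1]>130)).astype(np.uint8)
k,l,st,ce=cv2.connectedComponentsWithStats(r)
for i in range(1,k):
    if st[i,4]>60: print(st[i],ce[i],ray(c,ce[i],.125)[0])
# bar mask in region
box=np.zeros_like(r);box[160:225,185:312]=1
m=(((c['color'].max(2)<45)|(r>0))&(box>0)).astype(np.uint8)
k,l,st,ce=cv2.connectedComponentsWithStats(m);i=1+st[1:,4].argmax()
v,u=np.nonzero(l==i);rr=cv2.minAreaRect(np.c_[u,v].astype(np.float32));print(rr)
print(np.linalg.norm(R-L),L,D_,R)
P=cloud(c)
for z in(.1,.15,.2,.25,.3,.35):
    q=P[(P[...,2]>z)&(P[...,0]>.62)&(P[...,1]<.0)]
    if len(q):print(z,len(q),np.nanpercentile(q,2,axis=0))
st=ray(c,np.array([(342,197),(455,207),(440,316)])*s,.01);print(st,(st[0]+st[2])/2)
```

```text
[333 116  10  11  71] [337.61971831 121.08450704] [ 0.61844864 -0.09524611  0.125     ]
[293 169  15  24 226] [300.34513274 180.04424779] [ 0.59131201 -0.14155322  0.125     ]
[189 192  13  25 183] [194.77595628 205.95081967] [ 0.50505377 -0.16278948  0.125     ]
[  0 241  28  26 490] [ 12.1        252.73061224] [ 0.34535506 -0.20385423  0.125     ]
[ 247  283   53   51 2161] [272.91901897 307.907913  ] [ 0.56979053 -0.26158864  0.125     ]
((244.74752807617188, 180.8124542236328), (47.77853012084961, 120.5829849243164), 76.63307189941406)
0.08653881619779709 [ 0.50711228 -0.1607585   0.128     ] [ 0.54880939 -0.1551444   0.128     ] [ 0.59126659 -0.1405838   0.128     ]
0.1 11535 [ 0.62073737 -0.23966027  0.10310418]
0.15 7260 [ 0.6204594  -0.24035705  0.15155538]
0.2 2456 [ 0.62018321 -0.23985434  0.20055381]
0.25 1356 [ 0.62008409 -0.15192516  0.29610248]
0.3 1157 [ 0.62008257 -0.15203516  0.30047276]
[[ 0.51441027 -0.10947782  0.01      ]
 [ 0.59493895 -0.11728652  0.01      ]
 [ 0.58519285 -0.19952679  0.01      ]] [ 0.54980156 -0.15450231  0.01      ]
```

Run:
```python
from h import *
c=cam('wrist');print(get_obs()['position'])
hsv=cv2.cvtColor(c['color'],cv2.COLOR_RGB2HSV)
r=(((hsv[...,0]<8)|(hsv[...,0]>172))&(hsv[...,1]>130)).astype(np.uint8)
k,l,st,ce=cv2.connectedComponentsWithStats(r);E=[]
for i in range(1,k):
    if 150<st[i,4]<300: E.append(ray(c,ce[i],.125)[0])
print(E,np.mean(E,0))
for n in('scene','side'):
    d=np.load(n+'.npy',allow_pickle=True).item();Q=cloud(d)
    for y0 in np.arange(-.3,.2,.05):
        out=[]
        for z in(.12,.16,.2,.25,.3):
            q=Q[(Q[...,2]>z)&(Q[...,2]<.5)&(Q[...,0]>.56)&(Q[...,0]<1)&(abs(Q[...,1]-y0-.025)<.025)&(Q[...,0]>.61)]
            out.append(q[:,0].min().round(3) if len(q)>5 else 0)
        print(n,y0.round(2),out)
```

```text
[ 0.55721497 -0.13973393  0.24968471]
[array([ 0.59120593, -0.14134099,  0.125     ]), array([ 0.50511498, -0.16250949,  0.125     ])] [ 0.54816045 -0.15192524  0.125     ]
scene -0.3 [np.float64(0.676), np.float64(0.676), np.float64(0.678), np.float64(0.678), np.float64(0.679)]
scene -0.25 [np.float64(0.664), np.float64(0.664), np.float64(0.664), np.float64(0.664), np.float64(0.664)]
scene -0.2 [np.float64(0.684), np.float64(0.684), np.float64(0.684), np.float64(0.684), np.float64(0.686)]
scene -0.15 [0, 0, 0, 0, 0]
scene -0.1 [0, 0, 0, 0, 0]
scene -0.05 [np.float64(0.611), np.float64(0.611), np.float64(0.611), np.float64(0.611), np.float64(0.611)]
scene -0.0 [np.float64(0.61), np.float64(0.61), np.float64(0.61), np.float64(0.61), np.float64(0.61)]
scene 0.05 [np.float64(0.773), np.float64(0.773), np.float64(0.773), np.float64(0.773), np.float64(0.782)]
scene 0.1 [np.float64(0.776), np.float64(0.776), np.float64(0.776), np.float64(0.776), np.float64(0.776)]
scene 0.15 [np.float64(0.766), np.float64(0.766), np.float64(0.766), np.float64(0.766), np.float64(0.766)]
side -0.3 [np.float6
[... 173 characters left out ...]
p.float64(0.671)]
side -0.2 [np.float64(0.688), np.float64(0.688), np.float64(0.688), np.float64(0.688), np.float64(0.688)]
side -0.15 [0, 0, 0, 0, 0]
side -0.1 [0, 0, 0, 0, 0]
side -0.05 [np.float64(0.61), np.float64(0.61), np.float64(0.61), np.float64(0.61), np.float64(0.61)]
side -0.0 [np.float64(0.654), np.float64(0.654), np.float64(0.654), np.float64(0.654), np.float64(0.654)]
side 0.05 [np.float64(0.779), np.float64(0.779), np.float64(0.779), np.float64(0.78), np.float64(0.789)]
side 0.1 [np.float64(0.778), np.float64(0.778), np.float64(0.778), np.float64(0.778), np.float64(0.778)]
side 0.15 [np.float64(0.772), np.float64(0.772), np.float64(0.772), np.float64(0.772), np.float64(0.772)]
```

Emit:
move_arm:
  plan:
    - {"delta_pos": [-0.0145,-0.008,0.08],"turn": [0,0,-1.81],"fingers": 0}
    - {"delta_pos": [-0.0145,-0.008,0.08],"turn": [0,0,-1.81],"fingers": 0}
    - {"delta_pos": [-0.0145,-0.008,0.08],"turn": [0,0,-1.81],"fingers": 0}
    - {"delta_pos": [-0.0145,-0.008,0.08],"turn": [0,0,-1.81],"fingers": 0}
    - {"delta_pos": [-0.0145,-0.008,0.08],"turn": [0,0,-1.81],"fingers": 0}
    - {"delta_pos": [-0.0145,-0.008,0.08],"turn": [0,0,-1.81],"fingers": 0}
    - {"delta_pos": [-0.0145,-0.008,0.08],"turn": [0,0,-1.81],"fingers": 0}
    - {"delta_pos": [-0.0145,-0.008,0.08],"turn": [0,0,-1.81],"fingers": 0}
    - {"delta_pos": [-0.0145,-0.008,0.08],"turn": [0,0,-1.81],"fingers": 0}
    - {"delta_pos": [-0.0145,-0.008,0.08],"turn": [0,0,-1.81],"fingers": 0}
    - {"delta_pos": [-0.0145,-0.008,0.08],"turn": [0,0,-1.81],"fingers": 0}

```text
clock: 2.8
position: [0.5494, -0.1523, 0.1695]
ee_rot: [-0.12, 0.993, 0.0, 0.0]
ft_force: [0.6, -0.3, 0.1]
grip_width: 1.001
grasp_force: 0.0
```

```bash
cat >> h.py <<'E'
def st():
    o=get_obs();R=Ro.from_quat(o['ee_rot']).as_matrix()
    print('t',round(o['clock'],2),'p',o['position'].round(4),'yaw',np.degrees(np.arctan2(R[1,0],R[0,0])).round(2),'tilt',R[:2,2].round(4),'f',o['ft_force'].round(2),'m',o['torque'].round(3),'w',round(o['grip_width'],3),round(o['grasp_force'],1),'q',o['joint_pos'].round(2))
    return o,R
E
python3 - <<'E'
from h import *
st()
c=cam('wrist')
hsv=cv2.cvtColor(c['color'],cv2.COLOR_RGB2HSV)
r=(((hsv[...,0]<8)|(hsv[...,0]>172))&(hsv[...,1]>130)).astype(np.uint8)
k,l,s,ce=cv2.connectedComponentsWithStats(r)
for i in range(1,k):
    if s[i,4]>60: print(s[i],ce[i],ray(c,ce[i],.112)[0])
E
```

```text
t 2.8 p [ 0.5494 -0.1523  0.1695] yaw -166.25 tilt [0.0004 0.0004] f [ 0.59 -0.32  0.11] m [-0.009 -0.012 -0.003] w 1.001 0.0 q [ 0.34  0.27 -0.18  1.7   0.05  1.18  1.96]
[240 129  30  23 572] [254.74300699 140.92832168] [ 0.5054398  -0.16582681  0.112     ]
[   1  132   91   80 5666] [ 45.95234733 170.90928345] [ 0.55152314 -0.28071116  0.112     ]
[277 274  12  12  90] [282.44444444 279.34444444] [ 0.58848299 -0.12727999  0.112     ]
[242 282  26  15 240] [254.91666667 289.80416667] [ 0.60029237 -0.14282058  0.112     ]
```

Emit:
move_arm:
  force: 90
  plan:
    - {"delta_pos": [0,-0.001,0.05],"turn": [0,0,0],"fingers": 0}
    - {"delta_pos": [0,-0.001,0.0595],"turn": [0,0,0],"fingers": 0.2}
    - {"delta_pos": [0,-0.001,0.0595],"turn": [0,0,0],"fingers": 1}
    - {"delta_pos": [0,-0.001,0.0595],"turn": [0,0,0],"fingers": 1}
    - {"delta_pos": [0,-0.001,0.0595],"turn": [0,0,0],"fingers": 1}
    - {"delta_pos": [0,-0.001,0.0595],"turn": [0,0,0],"fingers": 1}
    - {"delta_pos": [0,-0.001,0.0595],"turn": [0,0,0],"fingers": 1}

```text
clock: 3.72
position: [0.5502, -0.1544, 0.1114]
ee_rot: [-0.119, 0.993, -0.0, 0.001]
ft_force: [-1.6, 0.8, 7.3]
grip_width: 0.171
grasp_force: 88.3
```

Run:
```python
from h import *
st()
```

```text
t 3.73 p [ 0.5502 -0.1544  0.1114] yaw -166.3 tilt [ 0.0024 -0.0004] f [-1.61  0.75  7.29] m [ 0.2    0.261 -0.014] w 0.171 88.3 q [ 0.34  0.33 -0.18  1.75  0.06  1.06  1.95]
```

```bash
cat >> h.py <<'E'
N=dict(A=(.5259,.1048,20.7),B=(.6069,.1312,30.0),C=(.6336,.0502,32.9),D=(.5522,.0237,17.0),S=(.5502,-.1544,13.7))
def go(x,y,z,kyaw):
    o,R=st();d=R.T@(np.array([x,y,z])-o['position'])
    k=np.degrees(np.arctan2(R[1,0],R[0,0]))+180
    t=(kyaw-k+180)%360-180
    # level too
    print('delta',d.round(4),'turn z',-np.radians(t).round(3),'lvl',(R.T@np.cross(R[:,2],[0,0,-1])).round(4))
E
python3 - <<'E'
from h import *
x,y,a=N['B'];go(x,y,.235,a)
E
```

```text
t 3.73 p [ 0.5502 -0.1544  0.1114] yaw -166.3 tilt [ 0.0024 -0.0004] f [-1.61  0.75  7.29] m [ 0.2    0.261 -0.014] w 0.171 88.3 q [ 0.34  0.33 -0.18  1.75  0.06  1.06  1.95]
delta [-0.1231  0.264  -0.1235] turn z -0.284 lvl [-0.001   0.0023  0.    ]
```

Emit:
move_arm:
  plan:
    - {"delta_pos": [0,0,-0.05],"turn": [0,0,0],"fingers": 1}
    - {"delta_pos": [0,0,-0.1],"turn": [0,0,0],"fingers": 1}
    - {"delta_pos": [-0.024,0.05,-0.124],"turn": [0,0,-0.15],"fingers": 1}
    - {"delta_pos": [-0.049,0.105,-0.124],"turn": [0,0,-0.284],"fingers": 1}
    - {"delta_pos": [-0.074,0.16,-0.124],"turn": [0,0,-0.284],"fingers": 1}
    - {"delta_pos": [-0.098,0.21,-0.124],"turn": [0,0,-0.284],"fingers": 1}
    - {"delta_pos": [-0.123,0.264,-0.124],"turn": [0,0,-0.284],"fingers": 1}
    - {"delta_pos": [-0.123,0.264,-0.124],"turn": [0,0,-0.284],"fingers": 1}
    - {"delta_pos": [-0.123,0.264,-0.124],"turn": [0,0,-0.284],"fingers": 1}
    - {"delta_pos": [-0.123,0.264,-0.124],"turn": [0,0,-0.284],"fingers": 1}

```text
clock: 4.97
position: [0.6063, 0.1294, 0.2337]
ee_rot: [-0.257, 0.966, -0.0, -0.0]
ft_force: [-0.1, -1.3, -4.7]
grip_width: 0.17
grasp_force: 89.4
```

Run:
```python
from h import *
x,y,a=N['B'];go(x,y,.205,a)
c=cam('wrist');d=cam('side');e=cam('scene')
u=proj(d,[.6,.1,.12])[0].astype(int);v=proj(e,[.6,.1,.12])[0].astype(int)
g=lambda c,u,w,h:cv2.resize(c['color'][max(0,u[1]-h):u[1]+h,max(0,u[0]-w):u[0]+w],(400,300),interpolation=cv2.INTER_CUBIC)
save('e.png',np.vstack([np.hstack([cv2.resize(c['color'],(400,300)),g(d,u,60,45)]),np.hstack([g(e,v,60,45),g(e,v,60,45)*0])]))
print(u,v)
```

```text
t 4.97 p [0.6063 0.1294 0.2337] yaw -150.16 tilt [-0.0003 -0.0009] f [-0.1  -1.29 -4.69] m [-0.027 -0.015  0.011] w 0.17 89.4 q [ 0.    0.35 -0.37  1.47  0.13  1.34  1.72]
delta [-0.0015  0.0013  0.0287] turn z -0.003 lvl [-0.0007 -0.0007  0.    ]
[264 173] [221 173]
```

View pics/e.png

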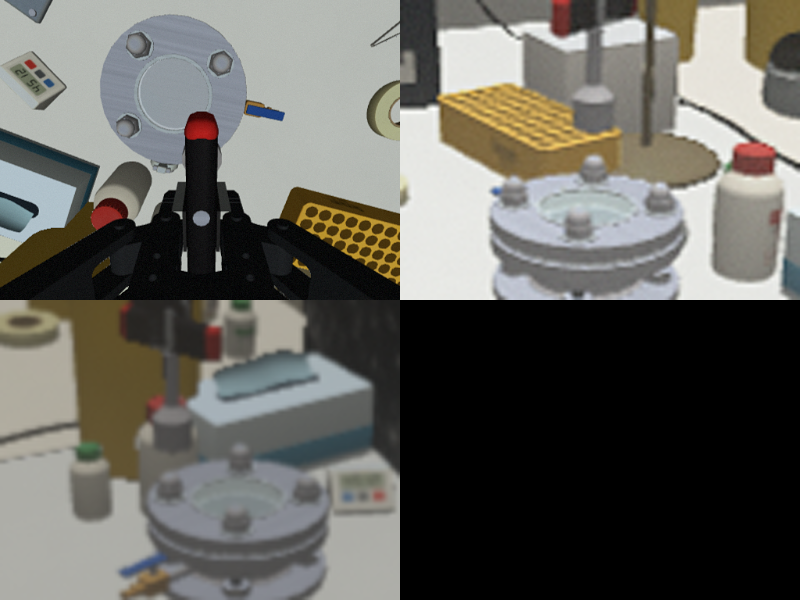

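Run:
```python
from h import *
x,y,a=N['B'];go(x,y,.19,a)
c=cam('wrist');o=get_obs();R=Ro.from_quat(o['ee_rot']).as_matrix()
g=cv2.cvtColor(c['color'],cv2.COLOR_RGB2GRAY)[262:294,240:275]
v,u=np.nonzero(g>g.max()*.6);p=(u.mean()+240,v.mean()+262);print(p,len(u))
q=ray(c,p,o['position'][2]+.0166)[0];print((R.T@(q-o['position'])).round(4))
# side/scene: socket & dome horizontally
for n,w in(('side',c),('scene',c)):
    d=cam(n);top=proj(d,[[x,y,.0955],[x,y,o['position'][2]-.1014]]);print(n,top.round(1))
```

```text
t 5.12 p [0.6063 0.13   0.2339] yaw -150.12 tilt [ 0.0002 -0.0004] f [-0.55  0.29 -5.05] m [0.027 0.015 0.047] w 0.17 89.4 q [ 0.    0.35 -0.37  1.47  0.13  1.34  1.72]
delta [-0.0011  0.0007  0.0439] turn z -0.002 lvl [-0.0004 -0.      0.    ]
(np.float64(257.369696969697), np.float64(279.1484848484848)) 330
[ 0.0026 -0.0013 -0.0166]
side [[262.4 177.6]
 [262.6 165.4]]
scene [[210.9 182.6]
 [210.7 171. ]]
```

Run:
```python
from h import *
st();c=cam('wrist');np.save('w4.npy',c,allow_pickle=True)
save('f.png',np.clip(cv2.resize(c['color'][20:200,120:340],(733,600),interpolation=cv2.INTER_CUBIC)*1.5,0,255).astype(np.uint8))
```

```text
t 5.28 p [0.6062 0.1306 0.2339] yaw -150.07 tilt [ 0.0002 -0.0001] f [-0.23 -0.01 -4.92] m [ 0.021 -0.038  0.002] w 0.171 89.4 q [ 0.    0.35 -0.37  1.47  0.13  1.34  1.72]
```

View pics/f.png

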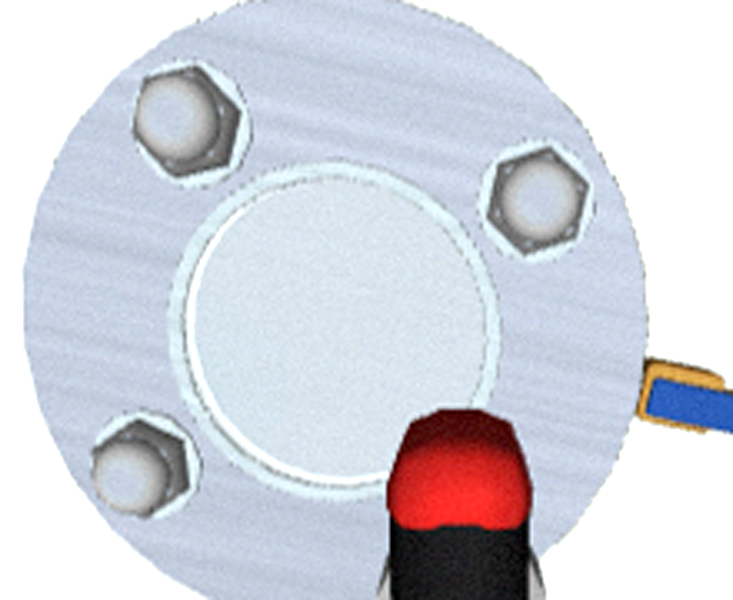

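Run:
```python
from h import *
c=np.load('w4.npy',allow_pickle=True).item();R2=Ro.from_euler('z',-150.07,degrees=True).as_matrix()@np.diag([1,-1,-1])
R1=Ro.from_euler('z',90,degrees=True).as_matrix()@np.diag([1,-1,-1])
A=[];b=[]
for n,p in dict(D=(173,113),A=(539,199),C=(132,478)).items():
    q=ray(c,np.array(p)/3.332-.35+[120,20],.0955)[0][:2];e=q-np.array(N[n][:2]);print(n,q.round(4),e.round(4))
    A.append((R2-R1)[:2,:2]);b.append(e)
s=np.linalg.lstsq(np.vstack(A),np.hstack(b),rcond=None)[0];print('bias tool',s,'world corr at w2',-(R1[:2,:2]@s))
```

```text
D [0.5516 0.0227] [-0.0006 -0.001 ]
A [0.526  0.1047] [ 0.0001 -0.0001]
C [0.6334 0.0506] [-0.0002  0.0004]
bias tool [1.74492487e-04 4.90483533e-05] world corr at w2 [-4.90483533e-05 -1.74492487e-04]
```

```bash
cat >> h.py <<'E'
OFF=np.array([.002,-.0006])
def gok(n,z,kyaw=None):
    x,y,a=N[n];a=kyaw if kyaw is not None else a
    th=np.radians(a+180);tx=np.array([np.cos(th),np.sin(th)]);ty=np.array([np.sin(th),-np.cos(th)])
    p=np.array([x,y])-tx*OFF[0]-ty*OFF[1];print('target',p.round(4));go(p[0],p[1],z,a)
E
python3 - <<'E'
from h import *
gok('B',.2)
E
```

```text
target [0.6083 0.1327]
t 5.33 p [0.6062 0.1308 0.2339] yaw -150.05 tilt [0.0002 0.    ] f [-0.37  1.24 -4.83] m [-0.016  0.011 -0.034] w 0.171 89.4 q [-0.    0.35 -0.37  1.47  0.13  1.34  1.72]
delta [-0.0027  0.0006  0.0339] turn z -0.001 lvl [-0.0001  0.0002  0.    ]
```

Emit:
move_arm:
  plan:
    - {"delta_pos": [-0.0027,0.0006,0.015],"turn": [0,0,0],"fingers": 1}
    - {"delta_pos": [-0.0027,0.0006,0.034],"turn": [0,0,0],"fingers": 1}
    - {"delta_pos": [-0.0027,0.0006,0.034],"turn": [0,0,0],"fingers": 1}
    - {"delta_pos": [-0.0027,0.0006,0.034],"turn": [0,0,0],"fingers": 1}

```text
clock: 5.82
position: [0.6082, 0.133, 0.1997]
ee_rot: [-0.259, 0.966, 0.0, -0.0]
ft_force: [0.2, 0.1, -4.4]
grip_width: 0.167
grasp_force: 89.4
```

Run:
```python
from h import *
gok('B',.1854)
```

```text
target [0.6083 0.1327]
t 5.83 p [0.6082 0.133  0.1997] yaw -150.02 tilt [-0.0003  0.    ] f [ 0.19  0.1  -4.43] m [-0.    -0.004 -0.009] w 0.167 89.4 q [-0.    0.38 -0.37  1.51  0.14  1.28  1.71]
delta [ 0.0001 -0.0003  0.0143] turn z -0.0 lvl [ 0.0002 -0.0002  0.    ]
```

Emit:
move_arm:
  plan:
    - {"delta_pos": [0,0,0.006],"turn": [0,0,0],"fingers": 1}
    - {"delta_pos": [0,0,0.01],"turn": [0,0,0],"fingers": 1}
    - {"delta_pos": [0,0,0.0145],"turn": [0,0,0],"fingers": 1}
    - {"delta_pos": [0,0,0.0145],"turn": [0,0,0],"fingers": 1}

```text
clock: 6.32
position: [0.6084, 0.133, 0.1855]
ee_rot: [-0.259, 0.966, -0.0, 0.0]
ft_force: [0.5, 0.4, -1.7]
grip_width: 0.168
grasp_force: 89.8
```

Run:
```python
from h import *
gok('B',.1854)
```

```text
target [0.6083 0.1327]
t 6.33 p [0.6084 0.133  0.1855] yaw -150.03 tilt [0.0006 0.    ] f [ 0.51  0.43 -1.66] m [-0.081  0.044  0.025] w 0.168 89.8 q [-0.    0.39 -0.36  1.53  0.14  1.25  1.71]
delta [ 0.0002 -0.0002  0.0001] turn z -0.0 lvl [-0.0003  0.0005  0.    ]
```

Emit:
move_arm:
  plan:
    - {"delta_pos": [0,-0.0003,0],"turn": [0,0,0.15],"fingers": 1}
    - {"delta_pos": [0,-0.0007,0],"turn": [0,0,0.3],"fingers": 1}
    - {"delta_pos": [0,-0.001,0],"turn": [0,0,0.45],"fingers": 1}
    - {"delta_pos": [0,-0.0013,0],"turn": [0,0,0.6],"fingers": 1}
    - {"delta_pos": [0,-0.0015,0],"turn": [0,0,0.73],"fingers": 1}
    - {"delta_pos": [0,-0.0015,0],"turn": [0,0,0.73],"fingers": 1}
    - {"delta_pos": [0,-0.0015,0],"turn": [0,0,0.73],"fingers": 1}

```text
clock: 7.2
position: [0.6088, 0.1316, 0.1855]
ee_rot: [0.102, 0.995, -0.0, -0.0]
ft_force: [-3.0, -1.2, 1.3]
grip_width: 0.171
grasp_force: 90.1
```

Run:
```python
from h import *
gok('B',.1854,-11.8)
```

```text
target [0.609  0.1314]
t 7.2 p [0.6088 0.1316 0.1855] yaw 168.32 tilt [-0.0003 -0.0003] f [-3.   -1.17  1.26] m [-0.629  0.847  0.051] w 0.171 90.1 q [-0.09  0.38 -0.25  1.53  0.1   1.25  1.01]
delta [-0.0002 -0.0002  0.0001] turn z 0.002 lvl [-0.0004 -0.0002  0.    ]
```

Run:
```python
from h import *
gok('D',.218)
```

```text
target [0.5539 0.0249]
t 7.2 p [0.6088 0.1316 0.1855] yaw 168.32 tilt [-0.0003 -0.0003] f [-3.   -1.17  1.26] m [-0.629  0.847  0.051] w 0.171 90.1 q [-0.09  0.38 -0.25  1.53  0.1   1.25  1.01]
delta [ 0.0321 -0.1157 -0.0325] turn z -0.501 lvl [-0.0004 -0.0002  0.    ]
```

Emit:
move_arm:
  plan:
    - {"delta_pos": [0,0,0],"turn": [0,0,-0.1],"fingers": 1}
    - {"delta_pos": [0,0,-0.012],"turn": [0,0,-0.1],"fingers": 1}
    - {"delta_pos": [0,0,-0.0325],"turn": [0,0,-0.1],"fingers": 1}
    - {"delta_pos": [0,0,-0.0325],"turn": [0,0,-0.1],"fingers": 1}
    - {"delta_pos": [0.012,-0.045,-0.0325],"turn": [0,0,-0.25],"fingers": 1}
    - {"delta_pos": [0.024,-0.087,-0.0325],"turn": [0,0,-0.4],"fingers": 1}
    - {"delta_pos": [0.0321,-0.1157,-0.0325],"turn": [0,0,-0.501],"fingers": 1}
    - {"delta_pos": [0.0321,-0.1157,-0.0325],"turn": [0,0,-0.501],"fingers": 1}
    - {"delta_pos": [0.0321,-0.1157,-0.0325],"turn": [0,0,-0.501],"fingers": 1}
    - {"delta_pos": [0.0321,-0.1157,-0.0325],"turn": [0,0,-0.501],"fingers": 1}

```text
clock: 8.45
position: [0.554, 0.0263, 0.2176]
ee_rot: [-0.147, 0.989, 0.0, 0.0]
ft_force: [-0.1, 0.0, -4.8]
grip_width: 0.169
grasp_force: 89.6
```

Run:
```python
from h import *
gok('D',.1854)
```

```text
target [0.5539 0.0249]
t 8.45 p [0.554  0.0263 0.2176] yaw -163.09 tilt [-0.      0.0006] f [-0.11  0.02 -4.81] m [-0.007 -0.015 -0.031] w 0.169 89.6 q [ 0.12  0.21 -0.28  1.67  0.06  1.27  1.69]
delta [ 0.0005 -0.0014  0.0322] turn z -0.002 lvl [0.0005 0.0001 0.    ]
```

Emit:
move_arm:
  plan:
    - {"delta_pos": [0,-0.0003,0],"turn": [0,0,0],"fingers": 1}
    - {"delta_pos": [0,-0.0003,0.01],"turn": [0,0,0],"fingers": 1}
    - {"delta_pos": [0,-0.0003,0.02],"turn": [0,0,0],"fingers": 1}
    - {"delta_pos": [0,-0.0003,0.026],"turn": [0,0,0],"fingers": 1}
    - {"delta_pos": [0,-0.0003,0.0325],"turn": [0,0,0],"fingers": 1}
    - {"delta_pos": [0,-0.0003,0.0325],"turn": [0,0,0],"fingers": 1}

```text
clock: 9.2
position: [0.554, 0.0251, 0.1855]
ee_rot: [-0.147, 0.989, 0.0, 0.0]
ft_force: [-0.6, 0.8, -1.8]
grip_width: 0.17
grasp_force: 90.0
```

Run:
```python
from h import *
gok('D',.1854)
```

```text
target [0.5539 0.0249]
t 9.2 p [0.554  0.0251 0.1855] yaw -163.13 tilt [0.0004 0.0002] f [-0.57  0.82 -1.76] m [ 0.276  0.2   -0.02 ] w 0.17 90.0 q [ 0.12  0.23 -0.28  1.71  0.07  1.2   1.68]
delta [ 0.0001 -0.0002  0.0001] turn z -0.002 lvl [0.0001 0.0005 0.    ]
```

Emit:
move_arm:
  plan:
    - {"delta_pos": [0,-0.0003,0],"turn": [0,0,0.15],"fingers": 1}
    - {"delta_pos": [0,-0.0007,0],"turn": [0,0,0.3],"fingers": 1}
    - {"delta_pos": [0,-0.001,0],"turn": [0,0,0.45],"fingers": 1}
    - {"delta_pos": [0,-0.0013,0],"turn": [0,0,0.6],"fingers": 1}
    - {"delta_pos": [0,-0.0015,0],"turn": [0,0,0.73],"fingers": 1}
    - {"delta_pos": [0,-0.0015,0],"turn": [0,0,0.73],"fingers": 1}
    - {"delta_pos": [0,-0.0015,0],"turn": [0,0,0.73],"fingers": 1}

```text
clock: 10.07
position: [0.5541, 0.0238, 0.1855]
ee_rot: [0.215, 0.977, 0.0, -0.0]
ft_force: [-4.3, 2.3, 1.3]
grip_width: 0.171
grasp_force: 90.4
```

Run:
```python
from h import *
gok('A',.218)
```

```text
target [0.5276 0.1061]
t 10.07 p [0.5541 0.0238 0.1855] yaw 155.22 tilt [-0.0003  0.0004] f [-4.26  2.34  1.3 ] m [0.605 1.08  0.129] w 0.171 90.4 q [ 0.05  0.23 -0.2   1.72  0.05  1.2   0.98]
delta [ 0.0586  0.0636 -0.0325] turn z -0.794 lvl [ 0.0002 -0.0004  0.    ]
```

Emit:
move_arm:
  plan:
    - {"delta_pos": [0,0,0],"turn": [0,0,-0.1],"fingers": 1}
    - {"delta_pos": [0,0,-0.012],"turn": [0,0,-0.1],"fingers": 1}
    - {"delta_pos": [0,0,-0.0325],"turn": [0,0,-0.1],"fingers": 1}
    - {"delta_pos": [0,0,-0.0325],"turn": [0,0,-0.15],"fingers": 1}
    - {"delta_pos": [0.02,0.022,-0.0325],"turn": [0,0,-0.3],"fingers": 1}
    - {"delta_pos": [0.04,0.044,-0.0325],"turn": [0,0,-0.48],"fingers": 1}
    - {"delta_pos": [0.0586,0.0636,-0.0325],"turn": [0,0,-0.65],"fingers": 1}
    - {"delta_pos": [0.0586,0.0636,-0.0325],"turn": [0,0,-0.794],"fingers": 1}
    - {"delta_pos": [0.0586,0.0636,-0.0325],"turn": [0,0,-0.794],"fingers": 1}
    - {"delta_pos": [0.0586,0.0636,-0.0325],"turn": [0,0,-0.794],"fingers": 1}
    - {"delta_pos": [0.0586,0.0636,-0.0325],"turn": [0,0,-0.794],"fingers": 1}

```text
clock: 11.45
position: [0.5283, 0.1053, 0.2179]
ee_rot: [-0.177, 0.984, -0.0, 0.0]
ft_force: [0.0, -0.6, -5.0]
grip_width: 0.17
grasp_force: 89.6
```

Run:
```python
from h import *
gok('A',.1854)
```

```text
target [0.5276 0.1061]
t 11.45 p [0.5283 0.1053 0.2179] yaw -159.65 tilt [ 0.0002 -0.0001] f [ 0.02 -0.6  -5.02] m [ 0.008 -0.017 -0.014] w 0.17 89.6 q [ 0.02  0.18 -0.34  1.71  0.06  1.26  1.6 ]
delta [0.0004 0.001  0.0325] turn z -0.006 lvl [-0.0002  0.0002  0.    ]
```

Emit:
move_arm:
  plan:
    - {"delta_pos": [0.0002,0.0003,0],"turn": [0,0,-0.004],"fingers": 1}
    - {"delta_pos": [0.0002,0.0003,0.01],"turn": [0,0,-0.004],"fingers": 1}
    - {"delta_pos": [0.0002,0.0003,0.02],"turn": [0,0,-0.004],"fingers": 1}
    - {"delta_pos": [0.0002,0.0003,0.026],"turn": [0,0,-0.004],"fingers": 1}
    - {"delta_pos": [0.0002,0.0003,0.0325],"turn": [0,0,-0.004],"fingers": 1}
    - {"delta_pos": [0.0002,0.0003,0.0325],"turn": [0,0,-0.004],"fingers": 1}

```text
clock: 12.2
position: [0.5279, 0.1061, 0.1855]
ee_rot: [-0.18, 0.984, 0.0, 0.0]
ft_force: [-0.7, -0.1, -1.4]
grip_width: 0.168
grasp_force: 89.9
```

Run:
```python
from h import *
gok('A',.1854)
```

```text
target [0.5276 0.1061]
t 12.2 p [0.5279 0.1061 0.1855] yaw -159.25 tilt [0.0005 0.0002] f [-0.69 -0.09 -1.44] m [ 0.075  0.07  -0.02 ] w 0.168 89.9 q [ 0.02  0.2  -0.34  1.75  0.07  1.2   1.59]
delta [0.0004 0.0001 0.0001] turn z 0.001 lvl [-0.      0.0005  0.    ]
```

Emit:
move_arm:
  plan:
    - {"delta_pos": [0,-0.0003,0],"turn": [0,0,0.15],"fingers": 1}
    - {"delta_pos": [0,-0.0007,0],"turn": [0,0,0.3],"fingers": 1}
    - {"delta_pos": [0,-0.001,0],"turn": [0,0,0.45],"fingers": 1}
    - {"delta_pos": [0,-0.0013,0],"turn": [0,0,0.6],"fingers": 1}
    - {"delta_pos": [0,-0.0015,0],"turn": [0,0,0.73],"fingers": 1}
    - {"delta_pos": [0,-0.0015,0],"turn": [0,0,0.73],"fingers": 1}
    - {"delta_pos": [0,-0.0015,0],"turn": [0,0,0.73],"fingers": 1}

```text
clock: 13.08
position: [0.528, 0.1048, 0.1854]
ee_rot: [0.181, 0.983, 0.0, -0.0]
ft_force: [-3.7, 1.3, 0.9]
grip_width: 0.17
grasp_force: 90.4
```

Run:
```python
from h import *
gok('C',.218)
```

```text
target [0.635  0.0518]
t 13.07 p [0.528  0.1048 0.1854] yaw 159.11 tilt [-0.0004  0.0001] f [-3.73  1.35  0.89] m [0.156 1.191 0.088] w 0.17 90.4 q [-0.04  0.2  -0.27  1.76  0.06  1.2   0.88]
delta [-0.1188 -0.0114 -0.0326] turn z -0.939 lvl [ 0.     -0.0004  0.    ]
```

Emit:
move_arm:
  plan:
    - {"delta_pos": [0,0,0],"turn": [0,0,-0.1],"fingers": 1}
    - {"delta_pos": [0,0,-0.012],"turn": [0,0,-0.1],"fingers": 1}
    - {"delta_pos": [0,0,-0.0325],"turn": [0,0,-0.1],"fingers": 1}
    - {"delta_pos": [0,0,-0.0325],"turn": [0,0,-0.2],"fingers": 1}
    - {"delta_pos": [-0.03,-0.003,-0.0325],"turn": [0,0,-0.38],"fingers": 1}
    - {"delta_pos": [-0.06,-0.006,-0.0325],"turn": [0,0,-0.56],"fingers": 1}
    - {"delta_pos": [-0.09,-0.009,-0.0325],"turn": [0,0,-0.74],"fingers": 1}
    - {"delta_pos": [-0.1188,-0.0114,-0.0325],"turn": [0,0,-0.9],"fingers": 1}
    - {"delta_pos": [-0.1188,-0.0114,-0.0325],"turn": [0,0,-0.939],"fingers": 1}
    - {"delta_pos": [-0.1188,-0.0114,-0.0325],"turn": [0,0,-0.939],"fingers": 1}
    - {"delta_pos": [-0.1188,-0.0114,-0.0325],"turn": [0,0,-0.939],"fingers": 1}
    - {"delta_pos": [-0.1188,-0.0114,-0.0325],"turn": [0,0,-0.939],"fingers": 1}

```text
clock: 14.58
position: [0.6348, 0.0516, 0.2182]
ee_rot: [-0.282, 0.96, -0.0, 0.0]
ft_force: [0.7, 0.5, -5.2]
grip_width: 0.172
grasp_force: 89.6
```

Run:
```python
from h import *
gok('C',.1854)
```

```text
target [0.635  0.0518]
t 14.57 p [0.6348 0.0516 0.2182] yaw -147.29 tilt [ 0.0005 -0.    ] f [ 0.66  0.5  -5.23] m [-0.032 -0.01  -0.013] w 0.172 89.6 q [ 0.08  0.39 -0.31  1.45  0.12  1.32  1.91]
delta [-0.0002  0.      0.0328] turn z -0.003 lvl [-0.0003  0.0004  0.    ]
```

Emit:
move_arm:
  plan:
    - {"delta_pos": [0,0,0.01],"turn": [0,0,0],"fingers": 1}
    - {"delta_pos": [0,0,0.02],"turn": [0,0,0],"fingers": 1}
    - {"delta_pos": [0,0,0.026],"turn": [0,0,0],"fingers": 1}
    - {"delta_pos": [0,0,0.0328],"turn": [0,0,0],"fingers": 1}
    - {"delta_pos": [0,0,0.0328],"turn": [0,0,0],"fingers": 1}

```text
clock: 15.2
position: [0.6352, 0.0516, 0.1855]
ee_rot: [-0.282, 0.959, 0.0, 0.0]
ft_force: [-1.7, 0.4, -0.6]
grip_width: 0.165
grasp_force: 90.4
```

Run:
```python
from h import *
gok('C',.1854)
```

```text
target [0.635  0.0518]
t 15.2 p [0.6352 0.0516 0.1855] yaw -147.26 tilt [0.0006 0.0003] f [-1.74  0.38 -0.58] m [ 0.25   0.451 -0.009] w 0.165 90.4 q [ 0.08  0.41 -0.31  1.49  0.13  1.26  1.9 ]
delta [0.0001 0.0003 0.0001] turn z -0.003 lvl [-0.      0.0007  0.    ]
```

Emit:
move_arm:
  plan:
    - {"delta_pos": [0,-0.0003,0],"turn": [0,0,0.15],"fingers": 1}
    - {"delta_pos": [0,-0.0007,0],"turn": [0,0,0.3],"fingers": 1}
    - {"delta_pos": [0,-0.001,0],"turn": [0,0,0.45],"fingers": 1}
    - {"delta_pos": [0,-0.0013,0],"turn": [0,0,0.6],"fingers": 1}
    - {"delta_pos": [0,-0.0015,0],"turn": [0,0,0.73],"fingers": 1}
    - {"delta_pos": [0,-0.0015,0],"turn": [0,0,0.73],"fingers": 1}
    - {"delta_pos": [0,-0.0015,0],"turn": [0,0,0.73],"fingers": 1}

```text
clock: 16.08
position: [0.6353, 0.0505, 0.1855]
ee_rot: [0.079, 0.997, 0.0, -0.0]
ft_force: [-5.1, 1.1, 2.6]
grip_width: 0.167
grasp_force: 90.7
```

Run:
```python
from h import *
gok('B',.218,-5.0)
```

```text
target [0.6089 0.1316]
t 16.07 p [0.6353 0.0505 0.1855] yaw 170.93 tilt [-0.0008  0.0003] f [-5.06  1.09  2.58] m [0.218 1.307 0.042] w 0.167 90.7 q [-0.    0.4  -0.19  1.49  0.08  1.26  1.21]
delta [ 0.0389  0.076  -0.0325] turn z -0.071 lvl [ 0.0002 -0.0009  0.    ]
```

Emit:
move_arm:
  plan:
    - {"delta_pos": [0,0,0],"turn": [0,0,-0.1],"fingers": 1}
    - {"delta_pos": [0,0,-0.012],"turn": [0,0,-0.1],"fingers": 1}
    - {"delta_pos": [0,0,-0.0325],"turn": [0,0,-0.1],"fingers": 1}
    - {"delta_pos": [0,0,-0.0325],"turn": [0,0,-0.1],"fingers": 1}
    - {"delta_pos": [0.0195,0.038,-0.0325],"turn": [0,0,-0.071],"fingers": 1}
    - {"delta_pos": [0.0389,0.076,-0.0325],"turn": [0,0,-0.071],"fingers": 1}
    - {"delta_pos": [0.0389,0.076,-0.0325],"turn": [0,0,-0.071],"fingers": 1}
    - {"delta_pos": [0.0389,0.076,-0.0325],"turn": [0,0,-0.071],"fingers": 1}
    - {"delta_pos": [0.0389,0.076,-0.0325],"turn": [0,0,-0.071],"fingers": 1}
    - {"delta_pos": [0.0389,0.076,-0.0325],"turn": [0,0,-0.071],"fingers": 1}

```text
clock: 17.32
position: [0.6098, 0.1301, 0.2174]
ee_rot: [0.045, 0.999, -0.0, -0.0]
ft_force: [0.8, -0.2, -5.3]
grip_width: 0.175
grasp_force: 89.7
```

```bash
cat >> h.py <<'E'
def mz(n=6):
    M=[]
    for i in range(n): M.append(get_obs()['torque'][2]);camera('side')
    print('mz',np.mean(M).round(3),np.std(M).round(3))
E
python3 - <<'E'
from h import *
mz(4)
gok('B',.1854,-5.0)
E
```

```text
mz 0.003 0.018
target [0.6089 0.1316]
t 17.52 p [0.6096 0.1309 0.2175] yaw 174.94 tilt [0.0001 0.    ] f [ 0.21 -0.01 -4.28] m [ 0.016 -0.014  0.019] w 0.173 89.7 q [-0.1   0.35 -0.24  1.49  0.09  1.31  1.14]
delta [0.0007 0.0007 0.0321] turn z -0.001 lvl [0.     0.0001 0.    ]
```

Emit:
move_arm:
  plan:
    - {"delta_pos": [0.0005,0.0003,0.01],"turn": [0,0,0],"fingers": 1}
    - {"delta_pos": [0.0005,0.0003,0.02],"turn": [0,0,0],"fingers": 1}
    - {"delta_pos": [0.0005,0.0003,0.026],"turn": [0,0,0],"fingers": 1}
    - {"delta_pos": [0.0005,0.0003,0.0322],"turn": [0,0,0],"fingers": 1}
    - {"delta_pos": [0.0005,0.0003,0.0322],"turn": [0,0,0],"fingers": 1}

```text
clock: 18.15
position: [0.609, 0.1316, 0.1855]
ee_rot: [0.044, 0.999, 0.0, 0.0]
ft_force: [-1.6, -0.3, -2.0]
grip_width: 0.173
grasp_force: 90.0
```

Run:
```python
from h import *
gok('B',.1854,-5)
```

```text
target [0.6089 0.1316]
t 18.15 p [0.609  0.1316 0.1855] yaw 174.97 tilt [0.0001 0.    ] f [-1.56 -0.35 -2.04] m [-0.104  0.509  0.071] w 0.173 90.0 q [-0.1   0.37 -0.24  1.53  0.09  1.25  1.13]
delta [0.     0.     0.0001] turn z -0.0 lvl [0.0001 0.0001 0.    ]
```

Emit:
move_arm:
  plan:
    - {"delta_pos": [0,-0.0003,0],"turn": [0,0,0.13],"fingers": 1}
    - {"delta_pos": [0,-0.0006,0],"turn": [0,0,0.26],"fingers": 1}
    - {"delta_pos": [0,-0.0008,0],"turn": [0,0,0.34],"fingers": 1}
    - {"delta_pos": [0,-0.0009,0],"turn": [0,0,0.38],"fingers": 1}
    - {"delta_pos": [0,-0.0009,0],"turn": [0,0,0.38],"fingers": 1}

```text
clock: 18.77
position: [0.6086, 0.1309, 0.1855]
ee_rot: [0.231, 0.973, 0.0, -0.0]
ft_force: [-1.4, -0.1, -0.3]
grip_width: 0.169
grasp_force: 90.3
```

Run:
```python
from h import *
mz();st()
```

```text
mz 0.091 0.042
t 19.07 p [0.6088 0.1308 0.1855] yaw 153.23 tilt [-0.0002  0.0003] f [-5.34  1.59  0.73] m [0.174 1.343 0.043] w 0.171 90.5 q [-0.14  0.37 -0.19  1.54  0.07  1.24  0.77]
```

Emit:
move_arm:
  plan:
    - {"delta_pos": [0,-0.0001,0],"turn": [0,0,0.04],"fingers": 1}
    - {"delta_pos": [0,-0.0002,0],"turn": [0,0,0.08],"fingers": 1}
    - {"delta_pos": [0,-0.0002,0],"turn": [0,0,0.08],"fingers": 1}

```text
clock: 19.45
position: [0.6087, 0.1307, 0.1855]
ee_rot: [0.27, 0.963, 0.0, -0.0]
ft_force: [-4.0, 0.8, 1.3]
grip_width: 0.17
grasp_force: 90.6
```

Run:
```python
from h import *
mz();st()
```

```text
mz 0.077 0.021
t 19.75 p [0.6087 0.1306 0.1855] yaw 148.68 tilt [-0.0001  0.0003] f [-5.09  0.99  2.11] m [0.328 1.577 0.066] w 0.174 90.7 q [-0.15  0.37 -0.17  1.54  0.07  1.24  0.69]
```

Emit:
move_arm:
  plan:
    - {"delta_pos": [0,-0.0001,0],"turn": [0,0,0.04],"fingers": 1}
    - {"delta_pos": [0,-0.0002,0],"turn": [0,0,0.08],"fingers": 1}
    - {"delta_pos": [0,-0.0002,0],"turn": [0,0,0.08],"fingers": 1}

```text
clock: 20.12
position: [0.6086, 0.1305, 0.1855]
ee_rot: [0.308, 0.951, 0.0, -0.0]
ft_force: [-5.0, 1.1, 2.3]
grip_width: 0.171
grasp_force: 90.7
```

Run:
```python
from h import *
mz();st()
```

```text
mz 0.08 0.029
t 20.43 p [0.6087 0.1305 0.1855] yaw 144.1 tilt [-0.      0.0003] f [-4.72  1.29  2.89] m [0.253 1.409 0.074] w 0.17 90.7 q [-0.16  0.37 -0.16  1.54  0.06  1.24  0.62]
```

Emit:
move_arm:
  plan:
    - {"delta_pos": [0,-0.0001,0],"turn": [0,0,0.04],"fingers": 1}
    - {"delta_pos": [0,-0.0002,0],"turn": [0,0,0.08],"fingers": 1}
    - {"delta_pos": [0,-0.0002,0],"turn": [0,0,0.08],"fingers": 1}

```text
clock: 20.8
position: [0.6085, 0.1304, 0.1855]
ee_rot: [0.346, 0.938, 0.0, -0.0]
ft_force: [-5.5, -0.0, 1.5]
grip_width: 0.166
grasp_force: 90.7
```

Run:
```python
from h import *
mz();st()
```

```text
mz 0.185 0.028
t 21.1 p [0.6085 0.1304 0.1854] yaw 139.53 tilt [-0.0001  0.0003] f [-5.56  0.98  2.11] m [0.235 1.481 0.205] w 0.172 90.7 q [-0.17  0.37 -0.15  1.54  0.06  1.24  0.54]
```

Run:
```python
from h import *
gok('D',.218,-18)
```

```text
target [0.5543 0.0237]
t 21.1 p [0.6085 0.1304 0.1854] yaw 139.53 tilt [-0.0001  0.0003] f [-5.56  0.98  2.11] m [0.235 1.481 0.205] w 0.172 90.7 q [-0.17  0.37 -0.15  1.54  0.06  1.24  0.54]
delta [-0.028  -0.1164 -0.0326] turn z -0.392 lvl [ 0.0002 -0.0003  0.    ]
```

Emit:
move_arm:
  plan:
    - {"delta_pos": [0,0,0],"turn": [0,0,0.015],"fingers": 1}
    - {"delta_pos": [0,0,0],"turn": [0,0,0.015],"fingers": 1}
    - {"delta_pos": [0,0,0],"turn": [0,0,-0.16],"fingers": 1}
    - {"delta_pos": [0,0,-0.012],"turn": [0,0,-0.17],"fingers": 1}
    - {"delta_pos": [0,0,-0.0325],"turn": [0,0,-0.17],"fingers": 1}
    - {"delta_pos": [0,0,-0.0325],"turn": [0,0,-0.17],"fingers": 1}
    - {"delta_pos": [-0.01,-0.04,-0.0325],"turn": [0,0,-0.28],"fingers": 1}
    - {"delta_pos": [-0.02,-0.08,-0.0325],"turn": [0,0,-0.392],"fingers": 1}
    - {"delta_pos": [-0.028,-0.1164,-0.0325],"turn": [0,0,-0.392],"fingers": 1}
    - {"delta_pos": [-0.028,-0.1164,-0.0325],"turn": [0,0,-0.392],"fingers": 1}
    - {"delta_pos": [-0.028,-0.1164,-0.0325],"turn": [0,0,-0.392],"fingers": 1}
    - {"delta_pos": [-0.028,-0.1164,-0.0325],"turn": [0,0,-0.392],"fingers": 1}

```text
clock: 22.6
position: [0.5544, 0.0246, 0.2175]
ee_rot: [0.157, 0.988, 0.0, -0.0]
ft_force: [0.3, 0.4, -4.6]
grip_width: 0.169
grasp_force: 90.0
```

Run:
```python
from h import *
mz(3);gok('D',.1854,-18)
```

```text
mz -0.01 0.064
target [0.5543 0.0237]
t 22.75 p [0.5544 0.0242 0.2176] yaw 161.96 tilt [-0.0001  0.0002] f [ 0.09 -1.04 -4.36] m [ 0.008  0.005 -0.02 ] w 0.165 90.0 q [ 0.02  0.2  -0.16  1.68  0.03  1.27  1.1 ]
delta [-0.0001 -0.0005  0.0322] turn z -0.001 lvl [ 0.0001 -0.0002  0.    ]
```

Emit:
move_arm:
  plan:
    - {"delta_pos": [0,-0.0003,0.01],"turn": [0,0,0],"fingers": 1}
    - {"delta_pos": [0,-0.0003,0.02],"turn": [0,0,0],"fingers": 1}
    - {"delta_pos": [0,-0.0003,0.026],"turn": [0,0,0],"fingers": 1}
    - {"delta_pos": [0,-0.0003,0.0322],"turn": [0,0,0],"fingers": 1}
    - {"delta_pos": [0,-0.0003,0.0322],"turn": [0,0,0],"fingers": 1}
    - {"delta_pos": [0,-0.0006,0.0322],"turn": [0,0,0.1],"fingers": 1}
    - {"delta_pos": [0,-0.0008,0.0322],"turn": [0,0,0.2],"fingers": 1}
    - {"delta_pos": [0,-0.001,0.0322],"turn": [0,0,0.3],"fingers": 1}
    - {"delta_pos": [0,-0.0011,0.0322],"turn": [0,0,0.34],"fingers": 1}
    - {"delta_pos": [0,-0.0011,0.0322],"turn": [0,0,0.34],"fingers": 1}

```text
clock: 24.0
position: [0.5536, 0.0232, 0.1856]
ee_rot: [0.322, 0.947, 0.0, -0.0]
ft_force: [-1.3, 3.7, -3.0]
grip_width: 0.169
grasp_force: 90.3
```

Run:
```python
from h import *
mz();st()
```

```text
mz 0.083 0.035
t 24.3 p [0.5537 0.0231 0.1856] yaw 142.5 tilt [-0.0004  0.0008] f [-3.39  5.15 -2.25] m [1.342 0.671 0.045] w 0.169 90.2 q [-0.01  0.22 -0.13  1.72  0.03  1.2   0.77]
```

Emit:
move_arm:
  plan:
    - {"delta_pos": [0,-0.0001,0],"turn": [0,0,0.04],"fingers": 1}
    - {"delta_pos": [0,-0.0002,0],"turn": [0,0,0.08],"fingers": 1}
    - {"delta_pos": [0,-0.0002,0],"turn": [0,0,0.08],"fingers": 1}

```text
clock: 24.68
position: [0.5535, 0.0229, 0.1856]
ee_rot: [0.359, 0.933, 0.0, -0.0]
ft_force: [-2.5, 4.7, -3.8]
grip_width: 0.171
grasp_force: 90.2
```

Run:
```python
from h import *
mz();st()
```

```text
mz 0.093 0.034
t 24.98 p [0.5536 0.0229 0.1856] yaw 137.92 tilt [-0.0004  0.0008] f [-1.92  5.1  -3.37] m [1.366 0.659 0.048] w 0.17 90.2 q [-0.02  0.22 -0.12  1.72  0.03  1.2   0.69]
```

Emit:
move_arm:
  plan:
    - {"delta_pos": [0,-0.0001,0],"turn": [0,0,0.04],"fingers": 1}
    - {"delta_pos": [0,-0.0002,0],"turn": [0,0,0.075],"fingers": 1}
    - {"delta_pos": [0,-0.0002,0],"turn": [0,0,0.075],"fingers": 1}

```text
clock: 25.35
position: [0.5534, 0.0228, 0.1856]
ee_rot: [0.394, 0.919, 0.0, -0.0]
ft_force: [-2.3, 4.5, -3.5]
grip_width: 0.17
grasp_force: 90.2
```

Run:
```python
from h import *
mz();st()
```

```text
mz 0.069 0.018
t 25.65 p [0.5534 0.0228 0.1855] yaw 133.62 tilt [-0.0004  0.0009] f [-2.82  4.71 -3.23] m [1.477 0.676 0.076] w 0.17 90.2 q [-0.02  0.22 -0.11  1.72  0.03  1.2   0.62]
```

Emit:
move_arm:
  plan:
    - {"delta_pos": [0,-0.0001,0],"turn": [0,0,0.04],"fingers": 1}
    - {"delta_pos": [0,-0.0002,0],"turn": [0,0,0.08],"fingers": 1}
    - {"delta_pos": [0,-0.0002,0],"turn": [0,0,0.08],"fingers": 1}

```text
clock: 26.02
position: [0.5533, 0.0228, 0.1856]
ee_rot: [0.43, 0.903, 0.0, -0.0]
ft_force: [-2.5, 5.7, -3.4]
grip_width: 0.172
grasp_force: 90.3
```

Run:
```python
from h import *
mz();st();gok('A',.218,-14)
```

```text
mz 0.235 0.024
t 26.32 p [0.5533 0.0228 0.1856] yaw 129.06 tilt [-0.0003  0.0009] f [-2.68  4.13 -3.51] m [1.588 0.754 0.156] w 0.167 90.3 q [-0.03  0.22 -0.1   1.72  0.02  1.2   0.54]
target [0.528  0.1049]
t 26.32 p [0.5533 0.0228 0.1856] yaw 129.06 tilt [-0.0003  0.0009] f [-2.68  4.13 -3.51] m [1.588 0.754 0.156] w 0.167 90.3 q [-0.03  0.22 -0.1   1.72  0.02  1.2   0.54]
delta [ 0.0798  0.0321 -0.0323] turn z -0.645 lvl [ 0.0003 -0.0009  0.    ]
```

Emit:
move_arm:
  plan:
    - {"delta_pos": [0,0,0],"turn": [0,0,-0.18],"fingers": 1}
    - {"delta_pos": [0,0,0],"turn": [0,0,-0.18],"fingers": 1}
    - {"delta_pos": [0,0,-0.012],"turn": [0,0,-0.18],"fingers": 1}
    - {"delta_pos": [0,0,-0.0325],"turn": [0,0,-0.18],"fingers": 1}
    - {"delta_pos": [0,0,-0.0325],"turn": [0,0,-0.25],"fingers": 1}
    - {"delta_pos": [0.026,0.01,-0.0325],"turn": [0,0,-0.4],"fingers": 1}
    - {"delta_pos": [0.053,0.021,-0.0325],"turn": [0,0,-0.55],"fingers": 1}
    - {"delta_pos": [0.0798,0.0321,-0.0325],"turn": [0,0,-0.645],"fingers": 1}
    - {"delta_pos": [0.0798,0.0321,-0.0325],"turn": [0,0,-0.645],"fingers": 1}
    - {"delta_pos": [0.0798,0.0321,-0.0325],"turn": [0,0,-0.645],"fingers": 1}
    - {"delta_pos": [0.0798,0.0321,-0.0325],"turn": [0,0,-0.645],"fingers": 1}
    - {"delta_pos": [0.0798,0.0321,-0.0325],"turn": [0,0,-0.645],"fingers": 1}

```text
clock: 27.82
position: [0.5285, 0.1034, 0.2181]
ee_rot: [0.124, 0.992, -0.0, 0.0]
ft_force: [0.1, 0.0, -4.6]
grip_width: 0.171
grasp_force: 90.1
```

Run:
```python
from h import *
mz(3);gok('A',.1854,-14)
```

```text
mz 0.002 0.028
target [0.528  0.1049]
t 27.98 p [0.5284 0.1039 0.2181] yaw 165.87 tilt [ 0.0001 -0.0001] f [-0.16  0.42 -4.92] m [0.017 0.003 0.038] w 0.173 90.1 q [-0.08  0.17 -0.22  1.72  0.04  1.26  1.01]
delta [0.0006 0.0009 0.0327] turn z -0.002 lvl [-0.0001  0.0002  0.    ]
```

Emit:
move_arm:
  plan:
    - {"delta_pos": [0.0003,0.0003,0.01],"turn": [0,0,0],"fingers": 1}
    - {"delta_pos": [0.0003,0.0003,0.02],"turn": [0,0,0],"fingers": 1}
    - {"delta_pos": [0.0003,0.0003,0.026],"turn": [0,0,0],"fingers": 1}
    - {"delta_pos": [0.0003,0.0003,0.0326],"turn": [0,0,0],"fingers": 1}
    - {"delta_pos": [0.0003,0.0003,0.0326],"turn": [0,0,0],"fingers": 1}
    - {"delta_pos": [0.0003,0,0.0326],"turn": [0,0,0.12],"fingers": 1}
    - {"delta_pos": [0.0003,-0.0003,0.0326],"turn": [0,0,0.24],"fingers": 1}
    - {"delta_pos": [0.0003,-0.0005,0.0326],"turn": [0,0,0.36],"fingers": 1}
    - {"delta_pos": [0.0003,-0.0007,0.0326],"turn": [0,0,0.46],"fingers": 1}
    - {"delta_pos": [0.0003,-0.0007,0.0326],"turn": [0,0,0.46],"fingers": 1}

```text
clock: 29.22
position: [0.5275, 0.1041, 0.1855]
ee_rot: [0.345, 0.939, 0.0, -0.0]
ft_force: [-2.5, 2.7, -3.2]
grip_width: 0.167
grasp_force: 90.4
```

Run:
```python
from h import *
mz();st()
```

```text
mz 0.093 0.039
t 29.52 p [0.5276 0.1039 0.1855] yaw 139.63 tilt [-0.0003  0.0004] f [-3.73  3.38 -2.26] m [0.942 1.006 0.073] w 0.166 90.4 q [-0.12  0.19 -0.18  1.76  0.04  1.19  0.56]
```

Emit:
move_arm:
  plan:
    - {"delta_pos": [0,-0.0001,0],"turn": [0,0,0.04],"fingers": 1}
    - {"delta_pos": [0,-0.0002,0],"turn": [0,0,0.08],"fingers": 1}
    - {"delta_pos": [0,-0.0002,0],"turn": [0,0,0.08],"fingers": 1}

```text
clock: 29.9
position: [0.5275, 0.1038, 0.1855]
ee_rot: [0.382, 0.924, 0.0, -0.0]
ft_force: [-3.8, 3.9, -2.2]
grip_width: 0.169
grasp_force: 90.4
```

Run:
```python
from h import *
mz();st()
```

```text
mz 0.064 0.029
t 30.2 p [0.5275 0.1038 0.1855] yaw 135.08 tilt [-0.0002  0.0005] f [-3.49  3.78 -2.2 ] m [1.085 1.018 0.092] w 0.172 90.4 q [-0.12  0.19 -0.18  1.76  0.03  1.19  0.48]
```

Emit:
move_arm:
  plan:
    - {"delta_pos": [0,-0.0001,0],"turn": [0,0,0.04],"fingers": 1}
    - {"delta_pos": [0,-0.0002,0],"turn": [0,0,0.08],"fingers": 1}
    - {"delta_pos": [0,-0.0002,0],"turn": [0,0,0.08],"fingers": 1}

```text
clock: 30.58
position: [0.5274, 0.1037, 0.1855]
ee_rot: [0.419, 0.908, 0.0, -0.0]
ft_force: [-4.6, 2.9, -1.7]
grip_width: 0.172
grasp_force: 90.4
```

Run:
```python
from h import *
mz();st()
```

```text
mz 0.087 0.034
t 30.88 p [0.5274 0.1037 0.1855] yaw 130.5 tilt [-0.0002  0.0005] f [-4.14  3.99 -1.17] m [1.112 0.912 0.068] w 0.168 90.4 q [-0.13  0.19 -0.17  1.76  0.03  1.19  0.4 ]
```

Emit:
move_arm:
  plan:
    - {"delta_pos": [0,-0.0001,0],"turn": [0,0,0.04],"fingers": 1}
    - {"delta_pos": [0,-0.0002,0],"turn": [0,0,0.08],"fingers": 1}
    - {"delta_pos": [0,-0.0002,0],"turn": [0,0,0.08],"fingers": 1}

```text
clock: 31.25
position: [0.5272, 0.1036, 0.1855]
ee_rot: [0.455, 0.891, 0.0, -0.0]
ft_force: [-2.8, 3.6, -2.1]
grip_width: 0.171
grasp_force: 90.4
```

Run:
```python
from h import *
mz();st()
```

```text
mz 0.063 0.027
t 31.55 p [0.5272 0.1036 0.1855] yaw 125.92 tilt [-0.0002  0.0005] f [-2.48  3.42 -2.26] m [1.29  1.071 0.114] w 0.164 90.4 q [-0.13  0.19 -0.16  1.76  0.03  1.19  0.32]
```

Emit:
move_arm:
  plan:
    - {"delta_pos": [0,-0.0001,0],"turn": [0,0,0.04],"fingers": 1}
    - {"delta_pos": [0,-0.0002,0],"turn": [0,0,0.08],"fingers": 1}
    - {"delta_pos": [0,-0.0002,0],"turn": [0,0,0.08],"fingers": 1}

```text
clock: 31.92
position: [0.5271, 0.1035, 0.1855]
ee_rot: [0.49, 0.872, 0.0, -0.0]
ft_force: [-3.4, 4.1, -3.0]
grip_width: 0.171
grasp_force: 90.4
```

Run:
```python
from h import *
mz();gok('C',.218,-2)
```

```text
mz 0.092 0.03
target [0.6356 0.0507]
t 32.23 p [0.5271 0.1035 0.1855] yaw 121.33 tilt [-0.0001  0.0006] f [-3.14  4.72 -2.52] m [1.375 1.016 0.056] w 0.168 90.4 q [-0.14  0.19 -0.15  1.76  0.03  1.19  0.24]
delta [-0.1015  0.0653 -0.0325] turn z -0.989 lvl [ 0.0002 -0.0006  0.    ]
```

Emit:
move_arm:
  plan:
    - {"delta_pos": [0,-0.0001,0],"turn": [0,0,0.04],"fingers": 1}
    - {"delta_pos": [0,-0.0002,0],"turn": [0,0,0.08],"fingers": 1}
    - {"delta_pos": [0,-0.0002,0],"turn": [0,0,0.08],"fingers": 1}

```text
clock: 32.6
position: [0.5269, 0.1035, 0.1855]
ee_rot: [0.525, 0.851, 0.0, -0.0]
ft_force: [-2.3, 4.1, -3.2]
grip_width: 0.169
grasp_force: 90.4
```

Run:
```python
from h import *
mz();gok('C',.218,-2)
```

```text
mz 0.118 0.016
target [0.6356 0.0507]
t 32.9 p [0.5269 0.1034 0.1855] yaw 116.76 tilt [-0.0001  0.0006] f [-3.33  3.99 -1.77] m [1.235 1.004 0.082] w 0.17 90.4 q [-0.15  0.19 -0.15  1.76  0.03  1.19  0.16]
delta [-0.096   0.0733 -0.0325] turn z -1.069 lvl [ 0.0002 -0.0006  0.    ]
```

Emit:
move_arm:
  plan:
    - {"delta_pos": [0,-0.0001,0],"turn": [0,0,0.03],"fingers": 1}
    - {"delta_pos": [0,-0.0001,0],"turn": [0,0,0.05],"fingers": 1}
    - {"delta_pos": [0,-0.0001,0],"turn": [0,0,0.05],"fingers": 1}

```text
clock: 33.28
position: [0.5268, 0.1034, 0.1855]
ee_rot: [0.545, 0.838, 0.0, -0.0]
ft_force: [-2.7, 3.4, -2.6]
grip_width: 0.168
grasp_force: 90.4
```

Run:
```python
from h import *
mz();gok('C',.218,-2)
```

```text
mz 0.219 0.022
target [0.6356 0.0507]
t 33.58 p [0.5268 0.1034 0.1855] yaw 113.9 tilt [-0.0001  0.0006] f [-2.19  4.02 -2.2 ] m [1.246 1.032 0.216] w 0.169 90.4 q [-0.15  0.19 -0.14  1.77  0.03  1.19  0.12]
delta [-0.0922  0.0781 -0.0325] turn z -1.119 lvl [ 0.0002 -0.0006  0.    ]
```

Emit:
move_arm:
  plan:
    - {"delta_pos": [0,0,0],"turn": [0,0,-0.18],"fingers": 1}
    - {"delta_pos": [0,0,0],"turn": [0,0,-0.18],"fingers": 1}
    - {"delta_pos": [0,0,-0.012],"turn": [0,0,-0.18],"fingers": 1}
    - {"delta_pos": [0,0,-0.0325],"turn": [0,0,-0.18],"fingers": 1}
    - {"delta_pos": [0,0,-0.0325],"turn": [0,0,-0.35],"fingers": 1}
    - {"delta_pos": [-0.03,0.026,-0.0325],"turn": [0,0,-0.52],"fingers": 1}
    - {"delta_pos": [-0.06,0.052,-0.0325],"turn": [0,0,-0.69],"fingers": 1}
    - {"delta_pos": [-0.0922,0.0781,-0.0325],"turn": [0,0,-0.86],"fingers": 1}
    - {"delta_pos": [-0.0922,0.0781,-0.0325],"turn": [0,0,-1.03],"fingers": 1}
    - {"delta_pos": [-0.0922,0.0781,-0.0325],"turn": [0,0,-1.119],"fingers": 1}
    - {"delta_pos": [-0.0922,0.0781,-0.0325],"turn": [0,0,-1.119],"fingers": 1}
    - {"delta_pos": [-0.0922,0.0781,-0.0325],"turn": [0,0,-1.119],"fingers": 1}

```text
clock: 35.08
position: [0.6357, 0.0493, 0.2183]
ee_rot: [0.02, 1.0, -0.0, 0.0]
ft_force: [-0.0, 0.2, -5.8]
grip_width: 0.165
grasp_force: 90.1
```

Run:
```python
from h import *
mz(3);gok('C',.1854,-2)
```

```text
mz -0.026 0.012
target [0.6356 0.0507]
t 35.23 p [0.6356 0.0498 0.2182] yaw 177.8 tilt [ 0.0003 -0.0004] f [ 0.79 -0.35 -4.81] m [-0.025 -0.012 -0.004] w 0.166 90.1 q [ 0.    0.38 -0.2   1.45  0.08  1.32  1.33]
delta [0.     0.0009 0.0328] turn z -0.004 lvl [-0.0004  0.0003  0.    ]
```

Emit:
move_arm:
  plan:
    - {"delta_pos": [0,0.0004,0.01],"turn": [0,0,0],"fingers": 1}
    - {"delta_pos": [0,0.0004,0.02],"turn": [0,0,0],"fingers": 1}
    - {"delta_pos": [0,0.0004,0.026],"turn": [0,0,0],"fingers": 1}
    - {"delta_pos": [0,0.0004,0.0327],"turn": [0,0,0],"fingers": 1}
    - {"delta_pos": [0,0.0004,0.0327],"turn": [0,0,0],"fingers": 1}
    - {"delta_pos": [0,0.0001,0.0327],"turn": [0,0,0.12],"fingers": 1}
    - {"delta_pos": [0,-0.0002,0.0327],"turn": [0,0,0.24],"fingers": 1}
    - {"delta_pos": [0,-0.0004,0.0327],"turn": [0,0,0.36],"fingers": 1}
    - {"delta_pos": [0,-0.0006,0.0327],"turn": [0,0,0.46],"fingers": 1}
    - {"delta_pos": [0,-0.0006,0.0327],"turn": [0,0,0.46],"fingers": 1}

```text
clock: 36.48
position: [0.6351, 0.0499, 0.1855]
ee_rot: [0.245, 0.969, 0.0, -0.0]
ft_force: [-5.6, 2.0, 1.9]
grip_width: 0.17
grasp_force: 90.9
```

Run:
```python
from h import *
mz();st()
```

```text
mz 0.067 0.022
t 36.77 p [0.6351 0.0499 0.1855] yaw 151.71 tilt [-0.0009  0.0004] f [-5.36  1.38  0.3 ] m [0.384 1.698 0.083] w 0.17 90.9 q [-0.05  0.4  -0.13  1.5   0.05  1.25  0.89]
```

Emit:
move_arm:
  plan:
    - {"delta_pos": [0,-0.0001,0],"turn": [0,0,0.04],"fingers": 1}
    - {"delta_pos": [0,-0.0002,0],"turn": [0,0,0.08],"fingers": 1}
    - {"delta_pos": [0,-0.0002,0],"turn": [0,0,0.08],"fingers": 1}

```text
clock: 37.15
position: [0.635, 0.0498, 0.1855]
ee_rot: [0.283, 0.959, 0.0, -0.0]
ft_force: [-5.7, 1.3, 0.3]
grip_width: 0.169
grasp_force: 90.9
```

Run:
```python
from h import *
mz();st()
```

```text
mz 0.071 0.043
t 37.45 p [0.635  0.0497 0.1855] yaw 147.13 tilt [-0.0009  0.0005] f [-4.99  1.78  1.51] m [0.321 1.517 0.083] w 0.171 90.9 q [-0.06  0.4  -0.12  1.5   0.05  1.25  0.81]
```

Emit:
move_arm:
  plan:
    - {"delta_pos": [0,-0.0001,0],"turn": [0,0,0.04],"fingers": 1}
    - {"delta_pos": [0,-0.0002,0],"turn": [0,0,0.08],"fingers": 1}
    - {"delta_pos": [0,-0.0002,0],"turn": [0,0,0.08],"fingers": 1}

```text
clock: 37.83
position: [0.6349, 0.0496, 0.1855]
ee_rot: [0.321, 0.947, 0.0, -0.0]
ft_force: [-4.9, 2.0, 0.7]
grip_width: 0.172
grasp_force: 90.9
```

Run:
```python
from h import *
mz();st()
```

```text
mz 0.076 0.033
t 38.12 p [0.6349 0.0496 0.1855] yaw 142.55 tilt [-0.0008  0.0006] f [-5.81  1.89  1.34] m [0.386 1.575 0.083] w 0.17 90.9 q [-0.07  0.39 -0.11  1.5   0.04  1.25  0.74]
```

Emit:
move_arm:
  plan:
    - {"delta_pos": [0,-0.0001,0],"turn": [0,0,0.04],"fingers": 1}
    - {"delta_pos": [0,-0.0002,0],"turn": [0,0,0.08],"fingers": 1}
    - {"delta_pos": [0,-0.0002,0],"turn": [0,0,0.08],"fingers": 1}

```text
clock: 38.5
position: [0.6348, 0.0496, 0.1855]
ee_rot: [0.359, 0.933, 0.0, -0.001]
ft_force: [-5.0, 1.9, 0.8]
grip_width: 0.17
grasp_force: 90.9
```

Run:
```python
from h import *
mz();gok('S',.235,13.7)
```

```text
mz 0.162 0.009
target [ 0.552  -0.1533]
t 38.8 p [0.6348 0.0495 0.1855] yaw 137.97 tilt [-0.0009  0.0006] f [-5.29  1.86  1.22] m [0.433 1.522 0.204] w 0.169 90.9 q [-0.08  0.39 -0.09  1.5   0.04  1.25  0.66]
delta [-0.0743 -0.2061 -0.0495] turn z -0.973 lvl [-0.0002 -0.001   0.    ]
```

Emit:
move_arm:
  plan:
    - {"delta_pos": [0,0,0],"turn": [0,0,0.02],"fingers": 1}
    - {"delta_pos": [0,0,0],"turn": [0,0,0.02],"fingers": 1}
    - {"delta_pos": [0,0,0],"turn": [0,0,-0.16],"fingers": 1}
    - {"delta_pos": [0,0,-0.012],"turn": [0,0,-0.17],"fingers": 1}
    - {"delta_pos": [0,0,-0.0495],"turn": [0,0,-0.17],"fingers": 1}
    - {"delta_pos": [0,0,-0.0495],"turn": [0,0,-0.2],"fingers": 1}
    - {"delta_pos": [-0.015,-0.045,-0.0495],"turn": [0,0,-0.37],"fingers": 1}
    - {"delta_pos": [-0.03,-0.09,-0.0495],"turn": [0,0,-0.54],"fingers": 1}
    - {"delta_pos": [-0.047,-0.135,-0.0495],"turn": [0,0,-0.71],"fingers": 1}
    - {"delta_pos": [-0.06,-0.18,-0.0495],"turn": [0,0,-0.88],"fingers": 1}
    - {"delta_pos": [-0.0743,-0.2061,-0.0495],"turn": [0,0,-0.973],"fingers": 1}
    - {"delta_pos": [-0.0743,-0.2061,-0.0495],"turn": [0,0,-0.973],"fingers": 1}

```text
clock: 40.3
position: [0.5506, -0.1574, 0.2341]
ee_rot: [-0.115, 0.993, -0.001, -0.0]
ft_force: [-0.2, 0.4, -5.0]
grip_width: 0.172
grasp_force: 90.2
```

Emit:
move_arm:
  plan:
    - {"delta_pos": [0,0,0],"turn": [0,0,0],"fingers": 1}
    - {"delta_pos": [0,0,0],"turn": [0,0,0],"fingers": 1}
    - {"delta_pos": [0,0,0],"turn": [0,0,0],"fingers": 1}

```text
clock: 40.67
position: [0.552, -0.1528, 0.2347]
ee_rot: [-0.118, 0.993, 0.0, 0.0]
ft_force: [0.5, -1.0, -4.6]
grip_width: 0.168
grasp_force: 90.2
```

Run:
```python
from h import *
go(.551,-.154,.1125,13.7)
```

```text
t 40.67 p [ 0.552  -0.1528  0.2347] yaw -166.41 tilt [-0.      0.0002] f [ 0.47 -1.05 -4.64] m [ 0.012 -0.033 -0.059] w 0.168 90.2 q [ 0.29  0.23 -0.11  1.61  0.03  1.31  1.98]
delta [ 0.0013 -0.0009  0.1222] turn z -0.002 lvl [0.0002 0.     0.    ]
```

Down into the cup to 1 mm above its floor, then check before release.

Emit:
move_arm:
  plan:
    - {"delta_pos": [0.0012,-0.001,0.03],"turn": [0,0,0],"fingers": 1}
    - {"delta_pos": [0.0012,-0.001,0.06],"turn": [0,0,0],"fingers": 1}
    - {"delta_pos": [0.0012,-0.001,0.085],"turn": [0,0,0],"fingers": 1}
    - {"delta_pos": [0.0012,-0.001,0.105],"turn": [0,0,0],"fingers": 1}
    - {"delta_pos": [0.0012,-0.001,0.117],"turn": [0,0,0],"fingers": 1}
    - {"delta_pos": [0.0012,-0.001,0.1222],"turn": [0,0,0],"fingers": 1}
    - {"delta_pos": [0.0012,-0.001,0.1222],"turn": [0,0,0],"fingers": 1}

```text
clock: 41.55
position: [0.5511, -0.1549, 0.1129]
ee_rot: [-0.118, 0.993, -0.0, 0.0]
ft_force: [0.2, -0.1, -5.4]
grip_width: 0.166
grasp_force: 90.3
```

Run:
```python
from h import *
go(.551,-.154,.1112,13.7)
```

```text
t 41.55 p [ 0.5511 -0.1549  0.1129] yaw -166.46 tilt [ 0.0003 -0.    ] f [ 0.21 -0.15 -5.42] m [ 0.033  0.004 -0.019] w 0.166 90.3 q [ 0.29  0.33 -0.11  1.75  0.04  1.07  1.97]
delta [-0.0001  0.0009  0.0017] turn z -0.003 lvl [-0.0001  0.0003  0.    ]
```

Emit:
move_arm:
  plan:
    - {"delta_pos": [0,0.0004,0.0016],"turn": [0,0,0],"fingers": 1}
    - {"delta_pos": [0,0.0004,0.0016],"turn": [0,0,0],"fingers": 1}
    - {"delta_pos": [0,0.0004,0.0016],"turn": [0,0,0],"fingers": 0.75}
    - {"delta_pos": [0,0.0004,0.0016],"turn": [0,0,0],"fingers": 0.6}
    - {"delta_pos": [0,0.0004,0.0016],"turn": [0,0,0],"fingers": 0.3}
    - {"delta_pos": [0,0.0004,0.0016],"turn": [0,0,0],"fingers": 0.2}
    - {"delta_pos": [0,0.0004,0.0016],"turn": [0,0,0],"fingers": 0.2}
    - {"delta_pos": [0,0.0004,-0.02],"turn": [0,0,0],"fingers": 0.2}
    - {"delta_pos": [0,0.0004,-0.06],"turn": [0,0,0],"fingers": 0.2}
    - {"delta_pos": [0,0.0004,-0.11],"turn": [0,0,0],"fingers": 0.2}
    - {"delta_pos": [0,0.0004,-0.15],"turn": [0,0,0],"fingers": 0.2}
    - {"delta_pos": [0,0.0004,-0.15],"turn": [0,0,0],"fingers": 0.2}

```text
clock: 43.05
position: [0.5522, -0.1548, 0.2663]
ee_rot: [-0.118, 0.993, -0.001, 0.003]
ft_force: [-0.2, -0.7, -0.3]
grip_width: 0.797
grasp_force: 0.0
```

Run:
```python
from h import *
st();c=cam('wrist');d=cam('side')
u=proj(d,[.56,-.05,.08])[0].astype(int)
save('z.png',np.hstack([cv2.resize(c['color'],(400,300)),cv2.resize(d['color'][u[1]-60:u[1]+60,u[0]-80:u[0]+80],(400,300))]))
Q=cloud(d);q=Q[(abs(Q[...,0]-.55)<.07)&(abs(Q[...,1]+.154)<.05)&(Q[...,2]>.105)&(Q[...,2]<.2)]
print(len(q),np.percentile(q,[5,50,98],axis=0).round(4))
```

```text
t 43.05 p [ 0.5522 -0.1548  0.2663] yaw -166.47 tilt [ 0.006  -0.0013] f [-0.22 -0.67 -0.27] m [ 0.028 -0.005  0.039] w 0.797 0.0 q [ 0.29  0.21 -0.11  1.57  0.02  1.36  1.98]
502 [[ 0.5011 -0.1729  0.1066]
 [ 0.543  -0.1627  0.1197]
 [ 0.5929 -0.1462  0.1284]]
```

View pics/z.png

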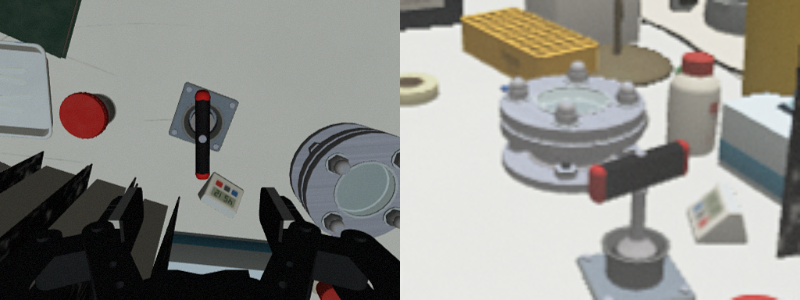

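The pictures show the key upright in its stand (top of the bar at 0.128 m) with the gripper clear above it.

```bash
python3 -c "
from workcell import hand_in
print(hand_in())"
```

```text
the job is handed in; nothing more can be done
None
```

All four nuts were tightened in two cross-order passes, each until it came up firm (about 0.2 N m on the wrist sensor); the key is back upright in its stand and the job was handed in at about 43 s, with no verdict returned.

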